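# Feel out the high foot of a slab roller and pack it

## Robot

A 6-joint arm with a two-finger parallel gripper is mounted at the origin on a cart in front of the work surface, level with it; the furniture and walls round the work are solid. World frame = base frame: x ahead of the robot, y to its left, z up, the work surface at z = 0. Lengths are in m, angles in rad, forces in N, time in s.
With the tool pointing down it reaches from about 0.35 to 0.975 m from the base axis. Payload 7.1 kg.
Tool frame: the origin (TCP) lies at the very end of the fingers, on their centre line; the grasp point (between the pads) lies 19 mm behind it; z points along the fingers, y is the direction in which the jaws open and shut (so a half turn about z gives the same grasp; the last joint's range is limited). The gripper opens to 88 mm and grips with 3 to 60 N. Pads are 20 mm wide; open, the fingers measure 115 mm over their backs; the gripper's body (75 mm by 178 mm) begins 61 mm behind the grasp point.
Start: joints at [-1.144, 0.423, 1.63, -0, 1.089, -0.019], TCP at [0.27, -0.564, 0.187] pointing down, gripper open.
Joint ranges: [-3, 3], [-0.9, 2.11], [0.09, 2.58], [-1.31, 4.45], [0.11, 2.69], [-2.54, 2.54]. Speed limits (rad/s): [2.39, 2.39, 3.01, 3.14, 3.14, 3.14].

## Interface

Orientations are given as [roll, pitch, yaw] about the fixed x, y, z axes, in that order (R = Rz(yaw) Ry(pitch) Rx(roll)).
In Python, from workcell import * gives the robot as it stands.
- The arm moves only by the tool arm_command, never from a script. Its argument "deltas" is a list of rows, each an object of numbers: "claw": the gripper's target within -1 to 1 (fully open at 1, half-way at 0, shut at -1); "dx", "dy", "dz": the shift along the tool's x, y, z in mm; "ax", "ay", "az": the turn, a rotation vector about the tool's x, y, z in rad. In form: [{"claw": .., "dx": .., "dy": .., "dz": .., "ax": .., "ay": .., "az": ..}, ...]. A call has 1 to 8 rows; each row shifts and turns the commanded pose from where the row before left it, along the tool's axes as they then stand; what a row does not reach is not made up. A row lasts 1/12 s, in which the tool goes at most 41.7 mm and 7.16 degrees, less where a joint would pass 70% of its speed; a pose out of reach is approached as far as the arm can. A call is refused whole if a number of a shift passes 41.7 or a number of a turn 0.125, either way. A call with a gripper value outside its range is refused whole. The fingers move at their own pace and stop on an object; "newtons" is the grip in N (left out, the last holds). Time passes only in rows, so rows that do not move let the fingers close. It gives the time, the measured TCP pose, the force and the opening at its end, in the units of the state.
- sense(): the state, without advancing time (a new reading comes with each control period).
- read_camera(name): name is "side" or "top" or "wrist"; returns the picture (384x512x3 uint8, blue, green, red); there is no depth.
- camera_params(name): a dict with "fx", "fy", "cx", "cy" (pixels), "R" (3x3) and "t" (3): a world point X has camera coordinates R X + t; the wrist camera has in their place "tool_from_camera" (4x4, takes a point from camera to tool coordinates, whose origin is the TCP and whose axes are the flange's). Camera axes: x right, y down, z forward; pixel columns grow to the right and rows downward; lengths in m; the calibration is good to about 2 mm. A picture is of the moment at which its call begins: read the wrist's pose just before it. camera_params takes no time and is no camera call.
- finish_job(): hands the job in, once; it reports no verdict.
The state is a dict: "time_s": time; "qpos": joint angles; "joint_vel": joint speeds; "joint_efforts": joint torques, N m; "eef_pos": TCP position; "orientation": TCP orientation; "contact_force": force on the tool from outside, world axes, zero at the start; "moment": the same for the moment, N m; "finger_gap": finger opening in m.
Only numpy, scipy, OpenCV 4.12 (cv2) and the standard library are available. Lean on these libraries where they do the work, as an engineer would, in place of code of your own. Each camera call takes 0.05 s, during which the arm holds its last target.

## Task

The small green slab roller rocks because one of its two front feet stands too high off the grey bed; from outside the feet look alike. Use the orange horseshoe packer as a feeler: take it by its finger grip, lay it flat on the bed and slide it gently under each front foot in turn; under one foot it jams just inside the front edge (do not force it), under the other it slides in. Once you have felt it jam under the one, push it fully home round the stud of the foot that takes it, let go and leave it there, without disturbing the mallet, the cork block or the cup.

Things in the scene. Friction and masses are not known exactly. Their poses are not given: they have to be found in the camera images.
- packer: Orange plastic horseshoe packer (thick shim), lying flat: a plate 5 mm thick, 46 mm wide (y), 117 mm long (x from -24 to +93). In front (+x) it ends in two round-ended prongs, each 16.5 mm wide, with a 13 mm wide slot between them, open in front, its flat bottom at x = 65 mm. Origin: on the underside, below the middle of the finger grip; x points to the prongs, z up. 40 to 85 g.
- packer_grip (a point): Middle of the packer's upright finger grip (packer x = 0, 22 mm above the underside). The grip is 44 mm long (x) and 12 mm thick (y), its top 38 mm above the underside. Take it across its thickness, fingers closing along the packer's y, fingertips 7 mm or more above the underside: the plate spreads 17 mm to either side.
- packer_seat (a point): Point on the packer's underside at x = 70 mm, in the middle of its slot: the stud's axis passes here when the slot's bottom rests against the stud (fully home).
- packer_tip (a point): Point on the packer's underside at x = 93 mm, midway between the ends of the two prongs. When fully home it is 48 mm behind the foot's front edge. Over 12 N between the packer and a foot or its stud counts as forcing it.
- slab_roller: Bench slab roller for clay, rigid and fixed: a grey bed board 310 (x) x 290 (y) x 22 mm and on it a wooden roller between two green end frames, each with a green front foot at its -x end (left y = +95 mm, right y = -95 mm). Origin: on the bed's underside, below the line through the feet's front edges, midway; x points from there to the roller. The bare bed reaches 135 mm to -x.
- left_mouth (a point): Point on the bed's top below the middle of the left front foot's front edge; axes as the slab roller's, so the packer enters along +x. Each foot is a flange 52 mm wide and 57 mm deep that floats over the bed, its top 18 mm above it; behind it stand the upright and its black knob, 108 mm above the bed. At the front edge both feet leave 9 mm.
- right_mouth (a point): The same for the right foot. Over the first 10 mm each foot's underside slopes down to its true gap: 6.5 mm under one (foot_a in the rules; it takes the 5 mm packer), 3.5 mm under the other (foot_b; the packer jams 7 to 9 mm behind the front edge). Either may be left or right, anew each time; no listed pose tells which.
- left_stud (a point): Point on the bed's top on the axis of the left foot's stud, 25 mm behind (+x) left_mouth; axes as the slab roller's. The stud is 10 mm thick (1.5 mm to spare either side in the packer's slot) and ends with its nut 34 mm above the bed. A prong that meets the stud end-on stops 20 mm or a little more behind the front edge.
- right_stud (a point): The same for the right foot, 25 mm behind right_mouth.
- wood_mallet: Small turned wooden mallet, 150 x 93 x 35 mm, lying loose on the table left of the roller, to be left alone. Origin: under its middle.
- cork_block: Cork sanding block, 58 x 55 x 22 mm, loose on the table to the right, to be left alone. Origin: under its middle.
- slip_cup: Small clay cup, 65 mm across, 47 mm high, loose on the table to the right, to be left alone. Origin: under its middle.

How it is judged:
By the outcome, as a careful person would: the job done as asked, in the order asked, and still so for the second after the job is handed in, with the robot touching nothing.
It also fails if it takes over 70 s, if anything falls off the work surface, if the arm or the gripper's body presses on something with over 40 N, if the wrist force passes 120 N, or if a joint passes its speed limit or range.

## Working session

There is one attempt and no reset: what is moved stays moved. The work goes in short steps, Python scripts to look and compute and a tool call to move; the robot and the scene stay as the last step left them, time stands still between calls to the robot, and variables do not carry over. Pictures are saved under pics/ and viewed, and the job is handed in when it is done.

Besides the shell and the picture viewer there is one more tool, called after ">>>" as name([rows], argument=value, ...), one row to a line, values as JSON. arm_command: Moves the arm, as the interface text tells. Its arguments: {"type":"object","properties":{"deltas":{"type":"array"},"newtons":{"type":"number"}},"required":["deltas"]}

```bash
mkdir -p pics; ls; python3 - <<'E'
from workcell import *
import cv2
print(sense())
for n in ["side","top","wrist"]:
    im=read_camera(n); cv2.imwrite(f"pics/{n}0.png",im); p=camera_params(n); print(n,p)
E
```

```text
pics
{'time_s': 0.0, 'qpos': array([-1.14401546e+00,  4.23799783e-01,  1.63066889e+00,  7.35330410e-06,
        1.08855955e+00, -1.89936004e-02]), 'joint_vel': array([ 1.20080713e-03, -4.47860799e-04, -4.47674777e-05, -1.01602496e-03,
       -1.96724233e-03, -5.80273636e-04]), 'joint_efforts': array([-2.24785181e-03, -5.44641244e+01, -2.73675191e+01,  6.43153978e-02,
        2.28269800e-02, -1.01912360e-04]), 'eef_pos': array([ 0.2692609 , -0.56337949,  0.18613565]), 'orientation': array([-3.14015747e+00, -3.37734817e-05,  4.45771031e-01]), 'contact_force': array([-0.86933378, -0.04449662, -0.55142046]), 'moment': array([-0.0163606 , -0.02535827,  0.01236864]), 'finger_gap': 0.08786703491666213}
side {'fx': 419.5093394016753, 'fy': 419.5093394016753, 'cx': 253.9406704550559, 'cy': 192.94742291474978, 'R': array([[ 0.84648903, -0.53181132, -0.02516042],
       [-0.22795417, -0.31931927, -0.91982177],
       [ 0.48113742,  0.78435446, -0.39152887]]), 't': array([-0.45140766,  0.15843614,  1.04123043])}
top {'fx': 408.665771850462, 'fy': 408.665771850462, 'cx': 252.57300196455765, 'cy': 197.706396735163, 'R': array([[-0.01790707, -0.99983789,  0.00188014],
       [-0.99693942,  0.01771197, -0.07614516],
       [ 0.07609951, -0.00323792, -0.99709497]]), 't': array([0.04288874, 0.57318016, 1.06410956])}
wrist {'fx': 281.9419717865292, 'fy': 281.9419717865292, 'cx': 258.10806984295505, 'cy': 190.24731081792982, 'tool_from_camera': array([[ 1.31790058e-03, -9.61792321e-01, -2.73776906e-01,
         7.49087468e-02],
       [ 9.99999123e-01,  1.30266808e-03,  2.37431511e-04,
         1.57494576e-04],
       [ 1.28280633e-04, -2.73776979e-01,  9.61793195e-01,
        -1.97348230e-01],
       [ 0.00000000e+00,  0.00000000e+00,  0.00000000e+00,
         1.00000000e+00]])}
```

View pics/top0.png

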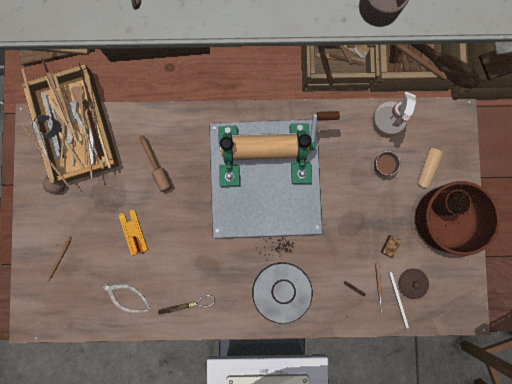

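View pics/side0.png

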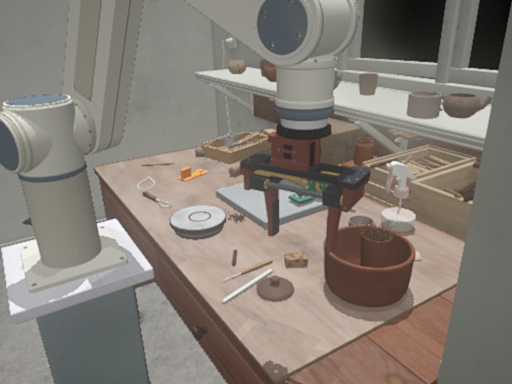

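View pics/wrist0.png

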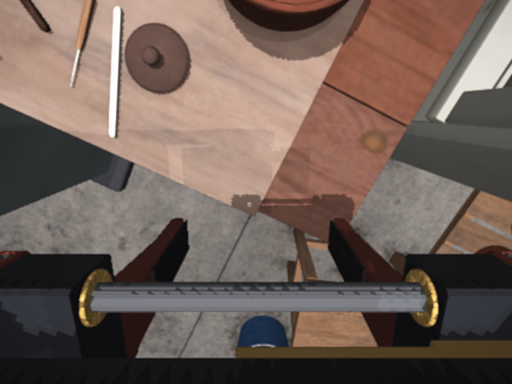

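```bash
python3 - <<'E'
import cv2,numpy as np
im=cv2.imread("pics/top0.png")
a=cv2.resize(im[200:265,105:165],None,fx=6,fy=6,interpolation=cv2.INTER_CUBIC)
b=cv2.resize(im[110:245,200:330],None,fx=3,fy=3,interpolation=cv2.INTER_CUBIC)
h=max(a.shape[0],b.shape[0]);o=np.zeros((h,a.shape[1]+b.shape[1],3),np.uint8)
o[:a.shape[0],:a.shape[1]]=a;o[:b.shape[0],a.shape[1]:]=b
cv2.imwrite("pics/z0.png",o)
s=cv2.imread("pics/side0.png")
cv2.imwrite("pics/z1.png",cv2.resize(s[140:230,160:350],None,fx=4,fy=4,interpolation=cv2.INTER_CUBIC))
E
```

```text
(no output)
```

View pics/z0.png

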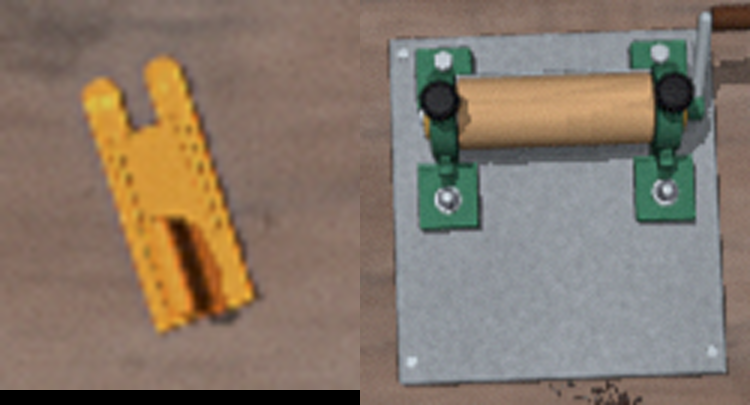

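View pics/z1.png

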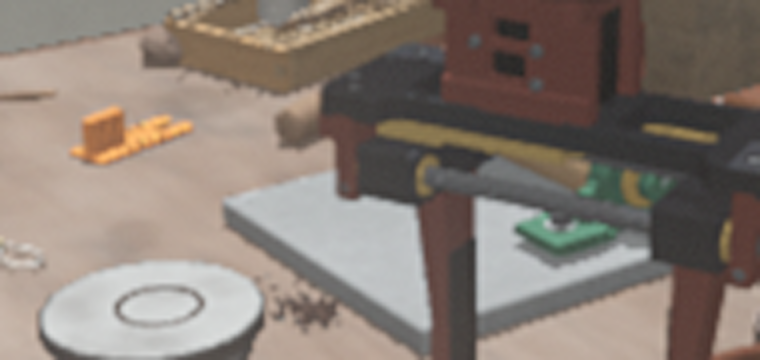

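```bash
cat > h.py <<'E'
import cv2,numpy as np
def ray(P,uv,z,R=None,t=None):
    R=P["R"];t=P["t"];uv=np.atleast_2d(uv).astype(float)
    d=np.c_[(uv[:,0]-P["cx"])/P["fx"],(uv[:,1]-P["cy"])/P["fy"],np.ones(len(uv))]@R
    c=-R.T@t
    return c+d*((z-c[2])/d[:,2])[:,None]
def proj(P,X):
    c=np.atleast_2d(X)@P["R"].T+P["t"]
    return np.c_[P["fx"]*c[:,0]/c[:,2]+P["cx"],P["fy"]*c[:,1]/c[:,2]+P["cy"]]
E
python3 - <<'E'
from workcell import camera_params
from h import *
P=camera_params("top");im=cv2.imread("pics/top0.png");hsv=cv2.cvtColor(im,cv2.COLOR_BGR2HSV)
print("cam",-P["R"].T@P["t"])
m=cv2.inRange(hsv,(8,150,120),(32,255,255));m[:195]=0;m[270:]=0;m[:,160:]=0
c=max(cv2.findContours(m,0,1)[0],key=cv2.contourArea)[:,0]
h=cv2.convexHull(c)[:,0]
W=ray(P,h,0.005)[:,:2]
r=cv2.minAreaRect((W*1000).astype(np.float32));print("packer",r,cv2.boxPoints(r))
W=ray(P,c,0.005)[:,:2]
# green feet
g=cv2.inRange(hsv,(60,100,40),(95,255,255))
n,l,st,ce=cv2.connectedComponentsWithStats(g)
for i in range(1,n):
    if st[i,4]>60:print(st[i],ce[i])
for x0,x1 in((205,245),(285,325)):
    q=g.copy();q[:,:x0]=0;q[:,x1:]=0;q[:166]=0;q[200:]=0
    ys,xs=np.nonzero(q);u=np.c_[xs,ys]
    cc=max(cv2.findContours(q,0,1)[0],key=cv2.contourArea)[:,0]
    Wg=ray(P,cc,0.040)[:,:2]*1000
    r=cv2.minAreaRect(Wg.astype(np.float32));print("foot",r,cv2.boxPoints(r).round(1).tolist())
# bed: grey low saturation
b=cv2.inRange(hsv,(0,0,110),(180,45,255));b[:115]=0;b[245:]=0;b[:,:200]=0;b[:,330:]=0
b=cv2.morphologyEx(b,cv2.MORPH_CLOSE,np.ones((5,5)))
cc=max(cv2.findContours(b,0,1)[0],key=cv2.contourArea)[:,0]
Wb=ray(P,cc,0.022)[:,:2]*1000
r=cv2.minAreaRect(Wb.astype(np.float32));print("bed",r,cv2.boxPoints(r).round(1).tolist())
E
```

```text
cam [0.49121569 0.03617514 1.10458255]
packer ((489.2569580078125, 356.26116943359375), (115.72217559814453, 46.36568069458008), 17.565513610839844) [[427.0973  360.9008 ]
 [441.09027 316.69705]
 [551.4166  351.62155]
 [537.42365 395.8253 ]]
[290 124  19  13 142] [299.85915493 129.1971831 ]
[219 126  18  15 145] [226.6        132.20689655]
[292 147  20  37 426] [301.25117371 167.65023474]
[220 149  20  37 422] [228.77962085 170.14691943]
foot ((632.0055541992188, 92.22590637207031), (49.755672454833984, 50.469791412353516), 89.3216323852539) [[606.5, 67.5999984741211], [656.9000244140625, 67.0999984741211], [657.5, 116.80000305175781], [607.0999755859375, 117.4000015258789]]
foot ((631.2984619140625, -96.61372375488281), (49.86732482910156, 44.94234848022461), 88.99051666259766) [[608.4000244140625, -121.0999984741211], [653.2999877929688, -121.9000015258789], [654.2000122070312, -72.0999984741211], [609.2999877929688, -71.30000305175781]]
bed ((626.7324829101562, 0.1588287353515625), (320.1271057128906, 313.9165344238281), 3.291954278945923) [[457.8999938964844, 147.6999969482422], [475.8999938964844, -165.6999969482422], [795.5, -147.3000030517578], [777.5, 166.0]]
```

```bash
cat >> h.py <<'E'
from scipy.spatial.transform import Rotation as Ro
def need(s,x=None,y=None,z=None,yaw=None):
    """tool-frame delta (mm) and rotvec to a world goal, tool straight down"""
    R=Ro.from_euler("xyz",s["orientation"]);p=s["eef_pos"]
    g=np.array([x if x is not None else p[0],y if y is not None else p[1],z if z is not None else p[2]])
    d=R.inv().apply(g-p)*1000
    rv=(R.inv()*Ro.from_euler("xyz",[np.pi,0,yaw if yaw is not None else s["orientation"][2]])).as_rotvec()
    return d.round(1),rv.round(4)
def wcam(s,P):
    """top-style dict for the wrist camera at state s"""
    T=np.eye(4);T[:3,:3]=Ro.from_euler("xyz",s["orientation"]).as_matrix();T[:3,3]=s["eef_pos"]
    W=np.linalg.inv(T@P["tool_from_camera"])
    Q=dict(P);Q["R"]=W[:3,:3];Q["t"]=W[:3,3];return Q
E
python3 - <<'E'
from workcell import *
from h import *
s=sense()
print(need(s,.44,-.28,.187,.446));print(need(s,.456,.346,.187,.3065))
E
```

```text
(array([ 276.2, -182.2,   -0.5]), array([-0.0011, -0.    , -0.0002]))
(array([ 5.605e+02, -7.401e+02,  2.000e-01]), array([-0.0011,  0.    ,  0.1393]))
```

>>> arm_command([
  {"claw":1,"dx":34.5,"dy":-22.8},
  {"claw":1,"dx":34.5,"dy":-22.8},
  {"claw":1,"dx":34.5,"dy":-22.8},
  {"claw":1,"dx":34.5,"dy":-22.8},
  {"claw":1,"dx":34.5,"dy":-22.8},
  {"claw":1,"dx":34.5,"dy":-22.8},
  {"claw":1,"dx":34.5,"dy":-22.8},
  {"claw":1,"dx":34.5,"dy":-22.8},
])

```text
invalid input
```

>>> arm_command([
  {"claw":1,"dx":17.8,"dy":-34.9},
  {"claw":1,"dx":17.8,"dy":-34.9},
  {"claw":1,"dx":17.8,"dy":-34.9},
  {"claw":1,"dx":17.8,"dy":-34.9},
  {"claw":1,"dx":17.8,"dy":-34.9},
  {"claw":1,"dx":17.8,"dy":-34.9},
  {"claw":1,"dx":17.8,"dy":-34.9},
  {"claw":1,"dx":17.8,"dy":-34.9},
])

```text
invalid input
```

>>> arm_command([
  {"claw":1,"dx":17.8,"dy":-34.9},
  {"claw":1,"dx":17.8,"dy":-34.9},
  {"claw":1,"dx":17.8,"dy":-34.9},
  {"claw":1,"dx":17.8,"dy":-34.9},
  {"claw":1,"dx":17.8,"dy":-34.9},
  {"claw":1,"dx":17.8,"dy":-34.9},
  {"claw":1,"dx":17.8,"dy":-34.9},
  {"claw":1,"dx":17.8,"dy":-34.9},
])

```text
invalid input
```

>>> arm_command([
  {"claw":1,"az":0.07},
  {"claw":1,"az":0.07},
  {"claw":1},
  {"claw":1},
  {"claw":1},
])

```text
invalid input
```

```bash
python3 - <<'E'
from workcell import *
from h import *
s=sense();im=read_camera("wrist");cv2.imwrite("pics/w1.png",im)
print(s["time_s"],s["eef_pos"],s["orientation"]);np.save("s1.npy",np.r_[s["eef_pos"],s["orientation"]])
print(need(s,.456,.346,.187,.3065))
E
```

```text
0.15 [ 0.26933733 -0.5634824   0.18629354] [-3.14045175e+00 -4.72068476e-05  4.45772885e-01]
(array([ 5.605e+02, -7.401e+02,  2.000e-01]), array([-0.0011,  0.    ,  0.1393]))
```

View pics/w1.png

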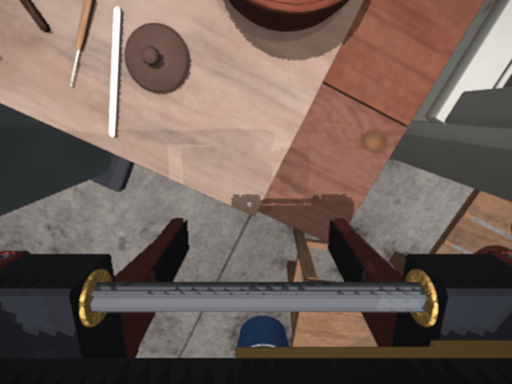

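>>> arm_command([
  {"claw":1,"dx":34.5,"dy":-22.8,"dz":0,"ax":0,"ay":0,"az":0},
  {"claw":1,"dx":34.5,"dy":-22.8,"dz":0,"ax":0,"ay":0,"az":0},
  {"claw":1,"dx":34.5,"dy":-22.8,"dz":0,"ax":0,"ay":0,"az":0},
  {"claw":1,"dx":34.5,"dy":-22.8,"dz":0,"ax":0,"ay":0,"az":0},
  {"claw":1,"dx":34.5,"dy":-22.8,"dz":0,"ax":0,"ay":0,"az":0},
  {"claw":1,"dx":34.5,"dy":-22.8,"dz":0,"ax":0,"ay":0,"az":0},
  {"claw":1,"dx":34.5,"dy":-22.8,"dz":0,"ax":0,"ay":0,"az":0},
  {"claw":1,"dx":34.5,"dy":-22.8,"dz":0,"ax":0,"ay":0,"az":0},
])

```text
time_s: 0.87
eef_pos: [0.4404, -0.2785, 0.1869]
orientation: [3.142, -0.0, 0.445]
contact_force: [0.1, 0.3, -0.3]
finger_gap: 0.0878
```

>>> arm_command([
  {"claw":1,"dx":17.8,"dy":-34.9,"dz":0,"ax":0,"ay":0,"az":0},
  {"claw":1,"dx":17.8,"dy":-34.9,"dz":0,"ax":0,"ay":0,"az":0},
  {"claw":1,"dx":17.8,"dy":-34.9,"dz":0,"ax":0,"ay":0,"az":0},
  {"claw":1,"dx":17.8,"dy":-34.9,"dz":0,"ax":0,"ay":0,"az":0},
  {"claw":1,"dx":17.8,"dy":-34.9,"dz":0,"ax":0,"ay":0,"az":0},
  {"claw":1,"dx":17.8,"dy":-34.9,"dz":0,"ax":0,"ay":0,"az":0},
  {"claw":1,"dx":17.8,"dy":-34.9,"dz":0,"ax":0,"ay":0,"az":0},
  {"claw":1,"dx":17.8,"dy":-34.9,"dz":0,"ax":0,"ay":0,"az":0},
])

```text
time_s: 1.53
eef_pos: [0.4476, 0.0348, 0.187]
orientation: [3.141, -0.0, 0.446]
contact_force: [1.3, -0.6, -0.3]
finger_gap: 0.0882
```

>>> arm_command([
  {"claw":1,"dx":17.8,"dy":-34.9,"dz":0,"ax":0,"ay":0,"az":0},
  {"claw":1,"dx":17.8,"dy":-34.9,"dz":0,"ax":0,"ay":0,"az":0},
  {"claw":1,"dx":17.8,"dy":-34.9,"dz":0,"ax":0,"ay":0,"az":0},
  {"claw":1,"dx":17.8,"dy":-34.9,"dz":0,"ax":0,"ay":0,"az":0},
  {"claw":1,"dx":17.8,"dy":-34.9,"dz":0,"ax":0,"ay":0,"az":0},
  {"claw":1,"dx":17.8,"dy":-34.9,"dz":0,"ax":0,"ay":0,"az":0},
  {"claw":1,"dx":17.8,"dy":-34.9,"dz":0,"ax":0,"ay":0,"az":0},
  {"claw":1,"dx":17.8,"dy":-34.9,"dz":0,"ax":0,"ay":0,"az":0},
])

```text
time_s: 2.2
eef_pos: [0.4556, 0.3483, 0.1868]
orientation: [3.141, 0.0, 0.446]
contact_force: [1.2, -0.1, 0.3]
finger_gap: 0.0875
```

>>> arm_command([
  {"claw":1,"dx":0,"dy":0,"dz":0,"ax":0,"ay":0,"az":0.07},
  {"claw":1,"dx":0,"dy":0,"dz":0,"ax":0,"ay":0,"az":0.07},
  {"claw":1,"dx":0,"dy":0,"dz":0,"ax":0,"ay":0,"az":0},
  {"claw":1,"dx":0,"dy":0,"dz":0,"ax":0,"ay":0,"az":0},
  {"claw":1,"dx":0,"dy":0,"dz":0,"ax":0,"ay":0,"az":0},
])

```text
time_s: 2.62
eef_pos: [0.456, 0.3459, 0.1868]
orientation: [3.142, 0.0, 0.307]
contact_force: [-0.2, -0.4, -0.7]
finger_gap: 0.0877
```

```bash
python3 - <<'E'
from workcell import *
from h import *
s=sense();im=read_camera("wrist");cv2.imwrite("pics/w2.png",im)
print(s["time_s"],s["eef_pos"],s["orientation"]);np.save("s1.npy",np.r_[s["eef_pos"],s["orientation"]])
Q=wcam(s,camera_params("wrist"))
hsv=cv2.cvtColor(im,cv2.COLOR_BGR2HSV)
m=cv2.inRange(hsv,(8,150,100),(32,255,255));m[300:]=0;m[:,:150]=0;m[:,360:]=0
c=max(cv2.findContours(m,0,1)[0],key=cv2.contourArea)[:,0]
r=cv2.minAreaRect((ray(Q,c,.005)[:,:2]*1000).astype(np.float32));print(r,cv2.boundingRect(c))
E
```

```text
2.6167 [0.45603039 0.34594614 0.18683029] [3.14153392e+00 2.07124704e-04 3.07283357e-01]
((483.6919250488281, 353.19781494140625), (122.5913314819336, 45.78689193725586), 18.426286697387695) (242, 98, 35, 93)
```

View pics/w2.png

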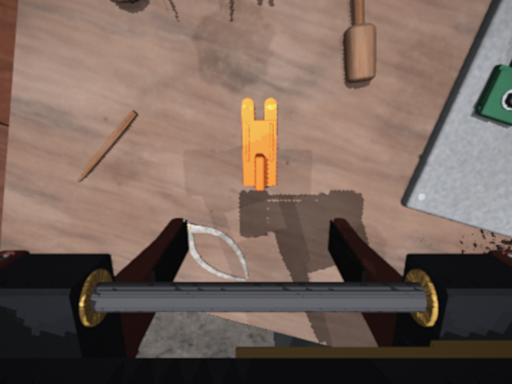

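```bash
python3 - <<'E'
from workcell import camera_params
from h import *
v=np.load("s1.npy");s={"eef_pos":v[:3],"orientation":v[3:]}
Q=wcam(s,camera_params("wrist"));im=cv2.imread("pics/w2.png");hsv=cv2.cvtColor(im,cv2.COLOR_BGR2HSV)
m=cv2.inRange(hsv,(8,150,100),(32,255,255))
L=[];Rr=[]
for r in range(106,180):
    x=np.nonzero(m[r,235:285])[0]+235
    L.append((x.min()-.5,r));Rr.append((x.max()+.5,r))
L=np.array(L);Rr=np.array(Rr)
mid=ray(Q,(L+Rr)/2,.005)[:,:2];p=np.polyfit(mid[:,0],mid[:,1],1);print("yaw",np.arctan(p[0]))
print("width",np.linalg.norm(ray(Q,L,.005)-ray(Q,Rr,.005),axis=1).mean())
tr=np.nonzero(m[90:120,240:280].any(1))[0][0]+90-.5
t=ray(Q,[(L[:,0].mean()+Rr[:,0].mean())/2,tr],.005)[0];print("tip",t,tr)
y=np.arctan(p[0]);u=np.array([np.cos(y),np.sin(y)])
t2=np.array([t[0],np.polyval(p,t[0])]);print("origin",t2-0.093*u)
# slot bottom
for r in range(105,130): print(r,''.join('#' if m[r,c] else '.' for c in range(238,282)))if r%2 else 0
E
```

```text
yaw 0.3168257717676342
width 0.045936888917411586
tip [0.54250119 0.37183331 0.005     ] 97.5
origin [0.45412988 0.34329053]
105 ....##.#########...........###...##..##.....
107 ....############...........#........###.....
109 ....############...........#####.######.....
111 ....############...........############.....
113 ....#############..........############.....
115 ....############...........############.....
117 ....############...........############.....
119 ....#############.........#############.....
121 ....###################################.....
123 ....###################################.....
125 ....###################################.....
127 ....###################################.....
129 ....###################################.....
```

```bash
python3 - <<'E'
from workcell import *
from h import *
print(need(sense(),.455,.344,.010,.314))
E
```

```text
(array([ -1.6,   1.4, 176.9]), array([ 0.    ,  0.0001, -0.0073]))
```

>>> arm_command([
  {"claw":1,"dx":-1.6,"dy":1.4,"dz":25,"ax":0,"ay":0,"az":-0.007},
  {"claw":1,"dx":0,"dy":0,"dz":30,"ax":0,"ay":0,"az":0},
  {"claw":1,"dx":0,"dy":0,"dz":30,"ax":0,"ay":0,"az":0},
  {"claw":1,"dx":0,"dy":0,"dz":30,"ax":0,"ay":0,"az":0},
  {"claw":1,"dx":0,"dy":0,"dz":25,"ax":0,"ay":0,"az":0},
  {"claw":1,"dx":0,"dy":0,"dz":20,"ax":0,"ay":0,"az":0},
  {"claw":1,"dx":0,"dy":0,"dz":10,"ax":0,"ay":0,"az":0},
  {"claw":1,"dx":0,"dy":0,"dz":5,"ax":0,"ay":0,"az":0},
])

```text
time_s: 3.33
eef_pos: [0.4544, 0.3436, 0.0105]
orientation: [3.141, 0.002, 0.313]
contact_force: [-0.5, 0.2, 0.4]
finger_gap: 0.0881
```

>>> arm_command([
  {"claw":-1,"dx":0,"dy":0,"dz":1.5,"ax":0,"ay":0,"az":0},
  {"claw":-1,"dx":0,"dy":0,"dz":0,"ax":0,"ay":0,"az":0},
  {"claw":-1,"dx":0,"dy":0,"dz":0,"ax":0,"ay":0,"az":0},
  {"claw":-1,"dx":0,"dy":0,"dz":0,"ax":0,"ay":0,"az":0},
  {"claw":-1,"dx":0,"dy":0,"dz":0,"ax":0,"ay":0,"az":0},
  {"claw":-1,"dx":0,"dy":0,"dz":0,"ax":0,"ay":0,"az":0},
  {"claw":-1,"dx":0,"dy":0,"dz":0,"ax":0,"ay":0,"az":0},
  {"claw":-1,"dx":0,"dy":0,"dz":0,"ax":0,"ay":0,"az":0},
], newtons=30)

```text
time_s: 4.0
eef_pos: [0.455, 0.3446, 0.0106]
orientation: [-3.141, -0.0, 0.313]
contact_force: [0.6, 0.4, -0.1]
finger_gap: 0.0381
```

```bash
python3 - <<'E'
from workcell import *
from h import *
s=sense();im=read_camera("wrist");cv2.imwrite("pics/w3.png",im)
print(s["time_s"],s["eef_pos"],s["orientation"],s["finger_gap"])
np.save("s3.npy",np.r_[s["eef_pos"],s["orientation"]])
E
```

```text
4.0 [0.45504514 0.34459207 0.01063447] [-3.14146114e+00 -3.45198842e-04  3.12879792e-01] 0.03809304072374396
```

View pics/w3.png

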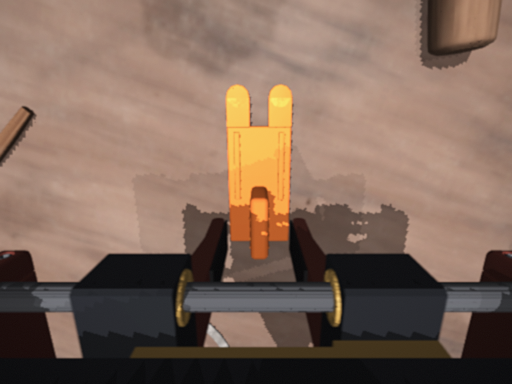

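Still closing (gap 38 mm). The packer lies between the fingers at cols 227–291; wait for closure.

>>> arm_command([
  {"claw":-1,"dx":0,"dy":0,"dz":0,"ax":0,"ay":0,"az":0},
  {"claw":-1,"dx":0,"dy":0,"dz":0,"ax":0,"ay":0,"az":0},
  {"claw":-1,"dx":0,"dy":0,"dz":0,"ax":0,"ay":0,"az":0},
  {"claw":-1,"dx":0,"dy":0,"dz":0,"ax":0,"ay":0,"az":0},
  {"claw":-1,"dx":0,"dy":0,"dz":0,"ax":0,"ay":0,"az":0},
  {"claw":-1,"dx":0,"dy":0,"dz":0,"ax":0,"ay":0,"az":0},
  {"claw":-1,"dx":0,"dy":0,"dz":0,"ax":0,"ay":0,"az":0},
  {"claw":-1,"dx":0,"dy":0,"dz":0,"ax":0,"ay":0,"az":0},
], newtons=30)

```text
time_s: 4.72
eef_pos: [0.455, 0.3445, 0.0104]
orientation: [3.142, 0.0, 0.313]
contact_force: [0.3, 0.2, 0.4]
finger_gap: 0.0002
```

```bash
python3 - <<'E'
from workcell import *
from h import *
s=sense();im=read_camera("wrist");cv2.imwrite("pics/w4.png",im)
print(s["time_s"],s["eef_pos"],s["orientation"],s["finger_gap"])
np.save("s4.npy",np.r_[s["eef_pos"],s["orientation"]])
Q=wcam(s,camera_params("wrist"));hsv=cv2.cvtColor(im,cv2.COLOR_BGR2HSV)
m=cv2.inRange(hsv,(8,150,100),(32,255,255))
L=[];Rr=[]
for r in range(96,185):
    x=np.nonzero(m[r,200:320])[0]+200
    L.append((x.min()-.5,r));Rr.append((x.max()+.5,r))
L=np.array(L);Rr=np.array(Rr)
mid=ray(Q,(L+Rr)/2,.005)[:,:2];p=np.polyfit(mid[:,0],mid[:,1],1);y=np.arctan(p[0])
tr=np.nonzero(m[70:120,220:300].any(1))[0][0]+70-.5
t=ray(Q,[(L[:,0].mean()+Rr[:,0].mean())/2,tr],.005)[0]
t2=np.array([t[0],np.polyval(p,t[0])]);u=np.array([np.cos(y),np.sin(y)])
print(y,"tip",t2,"origin",t2-.093*u,"tip to tcp along/lat",(t2-s["eef_pos"][:2])@u,(t2-s["eef_pos"][:2])@[-u[1],u[0]])
c=m[100:125].sum(1);print([(r,np.nonzero(np.diff((m[r,215:305]>0).astype(int)))[0]+215.5) for r in range(100,130,3)])
E
```

```text
4.7167 [0.45497705 0.34449272 0.01037644] [3.14159242e+00 1.03872831e-05 3.12809257e-01] 0.00018620531354480134
0.3155644688863035 tip [0.54275975 0.37247412] origin [0.45435196 0.34361128] tip to tcp along/lat 0.09213221556260338 -0.0006439142559974027
[(100, array([225.5, 227.5, 231.5, 234.5, 236.5, 241.5, 245.5, 249.5, 267.5,
       271.5, 272.5, 277.5, 282.5, 291.5])), (103, array([225.5, 228.5, 244.5, 249.5, 267.5, 275.5, 281.5, 285.5, 286.5,
       291.5])), (106, array([225.5, 233.5, 236.5, 238.5, 241.5, 249.5, 268.5, 276.5, 278.5,
       291.5])), (109, array([225.5, 249.5, 267.5, 291.5])), (112, array([225.5, 249.5, 267.5, 291.5])), (115, array([225.5, 249.5, 267.5, 291.5])), (118, array([225.5, 249.5, 267.5, 291.5])), (121, array([226.5, 249.5, 267.5, 291.5])), (124, array([226.5, 249.5, 267.5, 291.5])), (127, array([226.5, 290.5]))]
```

View pics/w4.png

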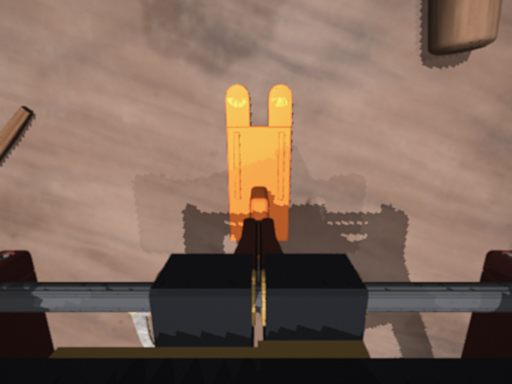

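```bash
python3 - <<'E'
from workcell import *
from h import *
o=[]
for n in("w3","w4"):
    im=cv2.imread(f"pics/{n}.png");o.append(cv2.resize(im[170:300,210:310],None,fx=4,fy=4))
cv2.imwrite("pics/z4.png",np.hstack(o))
im=read_camera("side");cv2.imwrite("pics/side4.png",im);cv2.imwrite("pics/z5.png",cv2.resize(im[120:220,120:270],None,fx=5,fy=5))
print(sense()["finger_gap"])
E
```

```text
0.000775758516226287
```

View pics/z4.png

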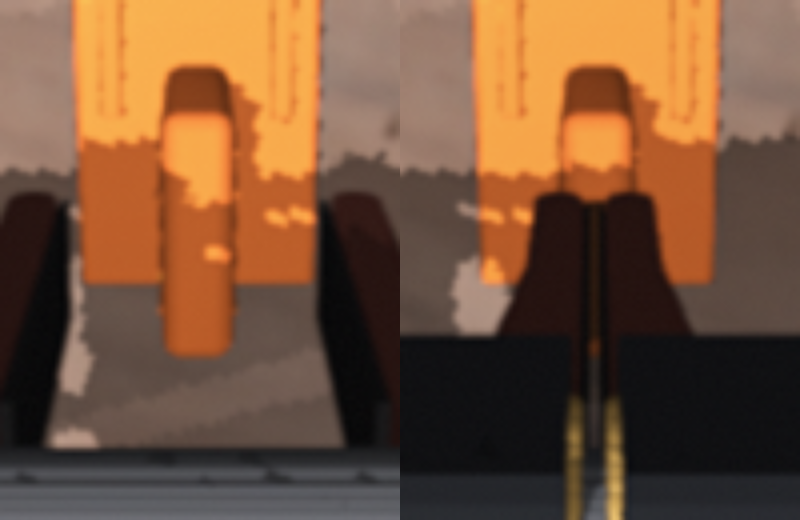

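View pics/z5.png

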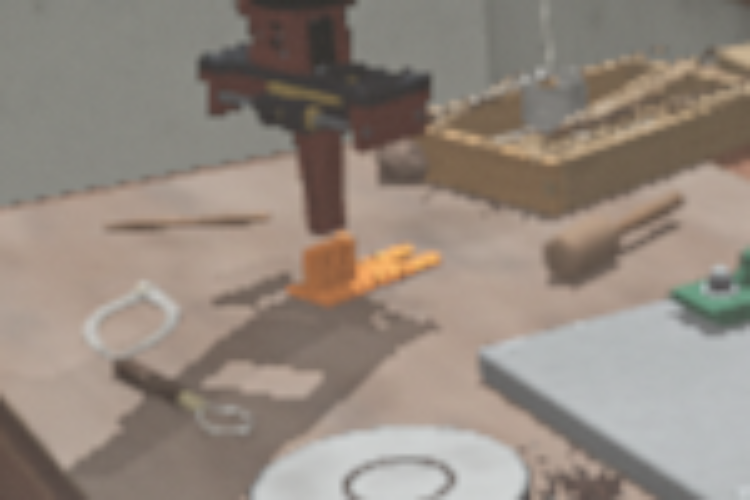

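```bash
python3 - <<'E'
from workcell import *
from h import *
P=camera_params("wrist");T=np.linalg.inv(P["tool_from_camera"])
def pt(x,y,z):
    c=T@[x/1000,y/1000,z/1000,1];return np.round([P["fx"]*c[0]/c[2]+P["cx"],P["fy"]*c[1]/c[2]+P["cy"]],1)
for a in [(0,0,0),(10,6,0),(10,6,-28),(10,50,0),(10,50,-28),(10,44,0),(10,44,-30),(22,6,-28),(-22,6,-28),(22,6,-10),(22,6,10)]:print(a,pt(*a))
s=sense();V=camera_params("side");print(proj(V,[s["eef_pos"],s["eef_pos"]+[0,0,.028]]))
R=Ro.from_euler("xyz",s["orientation"])
print((proj(V,s["eef_pos"]+R.apply(np.array([[10,0,0],[10,10,0],[-10,10,0],[-10,-10,0],[10,10,-40],[-10,10,-40]])/1000))-[120,120])*5)
E
```

```text
(0, 0, 0) [257.8 214.4]
(10, 6, 0) [266.  201.7]
(10, 6, -28) [267.1 215.4]
(10, 50, 0) [325.7 201.8]
(10, 50, -28) [335.8 215.4]
(10, 44, 0) [317.6 201.8]
(10, 44, -30) [327.2 216.6]
(22, 6, -28) [267.3 197.5]
(-22, 6, -28) [266.7 260. ]
(22, 6, -10) [266.5 189.7]
(22, 6, 10) [265.8 182.5]
[[185.29566627 175.13053898]
 [184.60401169 167.87151827]]
[[336.82344329 271.74817486]
 [346.04566656 274.59400009]
 [325.26327164 282.49628313]
 [306.8851182  276.71278985]
 [341.29889808 222.60626768]
 [320.25486118 230.10581305]]
```

>>> arm_command([
  {"claw":-0.1,"dx":0,"dy":0,"dz":0,"ax":0,"ay":0,"az":0},
  {"claw":-0.1,"dx":0,"dy":0,"dz":0,"ax":0,"ay":0,"az":0},
  {"claw":-0.1,"dx":0,"dy":0,"dz":0,"ax":0,"ay":0,"az":0},
  {"claw":-0.1,"dx":0,"dy":0,"dz":0,"ax":0,"ay":0,"az":0},
  {"claw":-0.1,"dx":0,"dy":0,"dz":0,"ax":0,"ay":0,"az":0},
  {"claw":-0.1,"dx":0,"dy":0,"dz":0,"ax":0,"ay":0,"az":0},
  {"claw":-0.1,"dx":0,"dy":0,"dz":0,"ax":0,"ay":0,"az":0},
  {"claw":-0.1,"dx":0,"dy":0,"dz":0,"ax":0,"ay":0,"az":0},
])

```text
time_s: 5.48
eef_pos: [0.455, 0.3445, 0.0104]
orientation: [-3.142, 0.0, 0.313]
contact_force: [-0.0, 0.1, -0.3]
finger_gap: 0.0394
```

```bash
python3 - <<'E'
from workcell import *
from h import *
a=read_camera("wrist");im=read_camera("side");print(sense()["finger_gap"])
cv2.imwrite("pics/z6.png",np.hstack([cv2.resize(im[120:200,140:220],None,fx=5,fy=5),cv2.resize(a[170:300,195:325],(400,400))]))
E
```

```text
0.03967200425485131
```

View pics/z6.png

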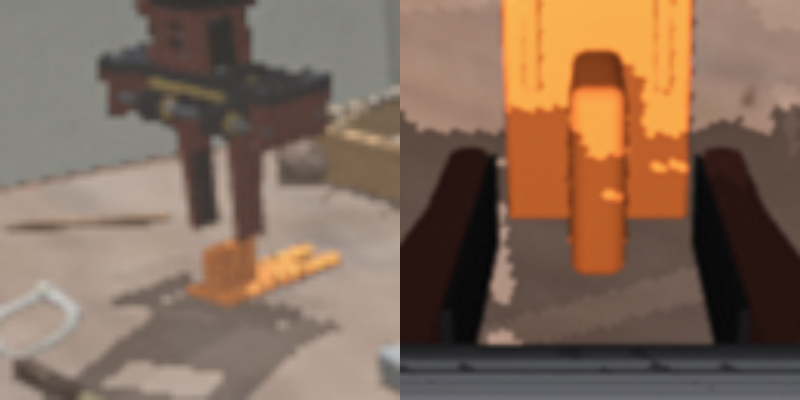

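The fingertips end about 32 mm above where the reported TCP lies: in the side view they stop at the grip's top. I'll lower in stages, checking force.

>>> arm_command([
  {"claw":-0.1,"dx":0,"dy":0,"dz":5,"ax":0,"ay":0,"az":0},
  {"claw":-0.1,"dx":0,"dy":0,"dz":5,"ax":0,"ay":0,"az":0},
  {"claw":-0.1,"dx":0,"dy":0,"dz":5,"ax":0,"ay":0,"az":0},
  {"claw":-0.1,"dx":0,"dy":0,"dz":5,"ax":0,"ay":0,"az":0},
  {"claw":-0.1,"dx":0,"dy":0,"dz":0,"ax":0,"ay":0,"az":0},
])

```text
time_s: 6.0
eef_pos: [0.4542, 0.3439, -0.011]
orientation: [3.141, 0.002, 0.313]
contact_force: [-0.4, -0.5, -0.4]
finger_gap: 0.0397
```

```bash
python3 - <<'E'
from workcell import *
from h import *
a=read_camera("wrist");im=read_camera("side");s=sense();print(s["eef_pos"],s["contact_force"])
cv2.imwrite("pics/z7.png",np.hstack([cv2.resize(im[120:200,140:220],None,fx=5,fy=5),cv2.resize(a[170:300,195:325],(400,400))]))
E
```

```text
[ 0.45469385  0.34430783 -0.01013059] [-0.0140007  -0.60208306  0.96482457]
```

View pics/z7.png

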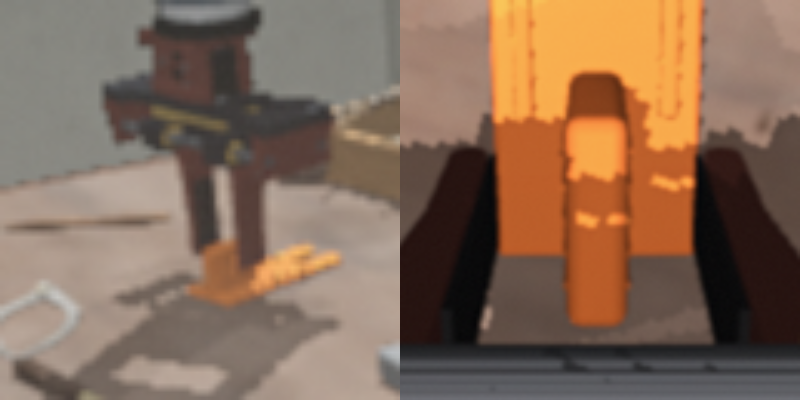

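>>> arm_command([
  {"claw":-0.1,"dx":0,"dy":0,"dz":4,"ax":0,"ay":0,"az":0},
  {"claw":-0.1,"dx":0,"dy":0,"dz":4,"ax":0,"ay":0,"az":0},
  {"claw":-0.1,"dx":0,"dy":0,"dz":2,"ax":0,"ay":0,"az":0},
  {"claw":-0.1,"dx":0,"dy":0,"dz":0,"ax":0,"ay":0,"az":0},
])

```text
time_s: 6.43
eef_pos: [0.4547, 0.3443, -0.0202]
orientation: [3.141, 0.001, 0.313]
contact_force: [-0.2, -0.2, -0.1]
finger_gap: 0.0394
```

```bash
python3 - <<'E'
from workcell import *
from h import *
a=read_camera("wrist");im=read_camera("side");s=sense();print(s["eef_pos"],s["contact_force"])
cv2.imwrite("pics/z8.png",np.hstack([cv2.resize(im[120:200,140:220],None,fx=5,fy=5),cv2.resize(a[170:300,195:325],(400,400))]))
E
```

```text
[ 0.45488303  0.3444591  -0.01973178] [ 0.26970665  0.25866622 -0.144323  ]
```

View pics/z8.png

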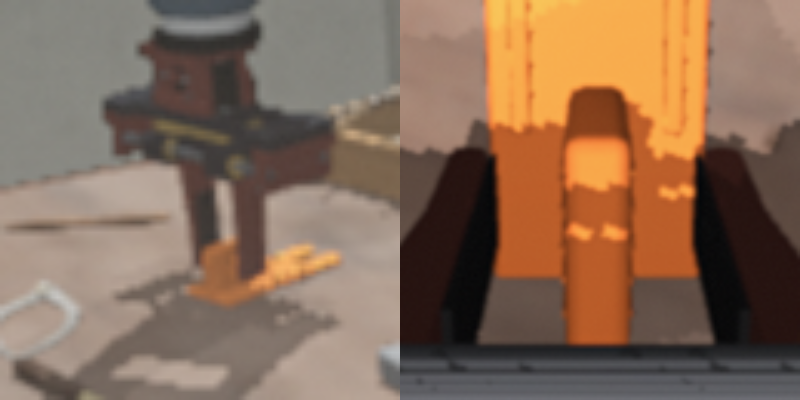

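>>> arm_command([
  {"claw":-0.1,"dx":0,"dy":0,"dz":2,"ax":0,"ay":0,"az":0},
  {"claw":-1,"dx":0,"dy":0,"dz":0,"ax":0,"ay":0,"az":0},
  {"claw":-1,"dx":0,"dy":0,"dz":0,"ax":0,"ay":0,"az":0},
  {"claw":-1,"dx":0,"dy":0,"dz":0,"ax":0,"ay":0,"az":0},
  {"claw":-1,"dx":0,"dy":0,"dz":0,"ax":0,"ay":0,"az":0},
  {"claw":-1,"dx":0,"dy":0,"dz":0,"ax":0,"ay":0,"az":0},
  {"claw":-1,"dx":0,"dy":0,"dz":0,"ax":0,"ay":0,"az":0},
  {"claw":-1,"dx":0,"dy":0,"dz":0,"ax":0,"ay":0,"az":0},
], newtons=30)

```text
time_s: 7.2
eef_pos: [0.455, 0.3445, -0.0215]
orientation: [-3.142, -0.0, 0.313]
contact_force: [0.5, -0.5, 0.1]
finger_gap: 0.0116
```

```bash
python3 - <<'E'
from workcell import *
from h import *
s=sense();a=read_camera("wrist");im=read_camera("side");print(s)
np.save("s9.npy",np.r_[s["eef_pos"],s["orientation"]]);cv2.imwrite("pics/w9.png",a)
cv2.imwrite("pics/z9.png",np.hstack([cv2.resize(im[120:200,140:220],None,fx=5,fy=5),cv2.resize(a[170:300,195:325],(400,400))]))
E
```

```text
{'time_s': 7.2, 'qpos': array([6.27200047e-01, 6.54832352e-01, 1.84629006e+00, 6.54210549e-06,
       6.40339878e-01, 1.88520002e+00]), 'joint_vel': array([-8.29317992e-04,  1.00488813e-03,  1.82373590e-03,  1.47191729e-04,
        1.94671253e-03,  6.59002711e-05]), 'joint_efforts': array([ 3.15747340e-02, -5.57043135e+01, -1.58569765e+01,  1.25844192e-02,
       -1.06610146e-01,  6.72530383e-03]), 'eef_pos': array([ 0.45502338,  0.34451582, -0.0215331 ]), 'orientation': array([-3.14154862e+00, -1.22761279e-04,  3.12791102e-01]), 'contact_force': array([ 0.50279435, -0.5235174 ,  0.10529103]), 'moment': array([ 0.01431229,  0.03515208, -0.00125524]), 'finger_gap': 0.01157032155552239}
```

View pics/z9.png

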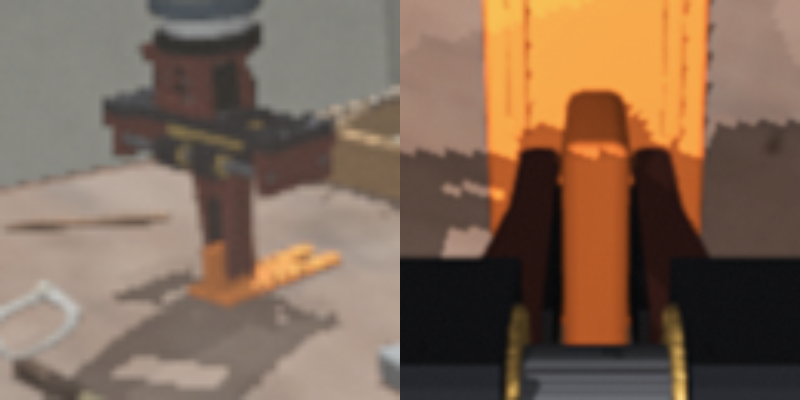

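```bash
python3 - <<'E'
from workcell import *
from h import *
print(need(sense(),.48,.093,.15,0.0))
E
```

```text
(array([ -53.6,  247. , -171.6]), array([-1.000e-04, -1.000e-04,  3.129e-01]))
```

>>> arm_command([
  {"claw":-1,"dx":0,"dy":0,"dz":-10,"ax":0,"ay":0,"az":0},
  {"claw":-1,"dx":0,"dy":0,"dz":-30,"ax":0,"ay":0,"az":0},
  {"claw":-1,"dx":0,"dy":0,"dz":-40,"ax":0,"ay":0,"az":0},
  {"claw":-1,"dx":0,"dy":0,"dz":-40,"ax":0,"ay":0,"az":0},
  {"claw":-1,"dx":0,"dy":0,"dz":-40,"ax":0,"ay":0,"az":0},
  {"claw":-1,"dx":0,"dy":0,"dz":-10,"ax":0,"ay":0,"az":0},
])

```text
time_s: 7.8
eef_pos: [0.4578, 0.3466, 0.1554]
orientation: [-3.139, -0.009, 0.313]
contact_force: [0.7, 0.5, 0.2]
finger_gap: 0.012
```

>>> arm_command([
  {"claw":-1,"dx":-8,"dy":35,"dz":0,"ax":0,"ay":0,"az":0},
  {"claw":-1,"dx":-8,"dy":35,"dz":0,"ax":0,"ay":0,"az":0},
  {"claw":-1,"dx":-8,"dy":35,"dz":0,"ax":0,"ay":0,"az":0},
  {"claw":-1,"dx":-8,"dy":35,"dz":0,"ax":0,"ay":0,"az":0},
  {"claw":-1,"dx":-8,"dy":35,"dz":0,"ax":0,"ay":0,"az":0},
  {"claw":-1,"dx":-8,"dy":35,"dz":0,"ax":0,"ay":0,"az":0},
  {"claw":-1,"dx":-5.6,"dy":37,"dz":0,"ax":0,"ay":0,"az":0},
  {"claw":-1,"dx":0,"dy":0,"dz":0,"ax":0,"ay":0,"az":0.08},
])

```text
time_s: 8.47
eef_pos: [0.48, 0.088, 0.1485]
orientation: [3.14, 0.0, 0.23]
contact_force: [0.8, 0.2, -0.7]
finger_gap: 0.0117
```

>>> arm_command([
  {"claw":-1,"dx":0,"dy":0,"dz":0,"ax":0,"ay":0,"az":0.08},
  {"claw":-1,"dx":0,"dy":0,"dz":0,"ax":0,"ay":0,"az":0.08},
  {"claw":-1,"dx":0,"dy":0,"dz":0,"ax":0,"ay":0,"az":0.073},
  {"claw":-1,"dx":0,"dy":0,"dz":0,"ax":0,"ay":0,"az":0},
  {"claw":-1,"dx":0,"dy":0,"dz":0,"ax":0,"ay":0,"az":0},
  {"claw":-1,"dx":0,"dy":0,"dz":0,"ax":0,"ay":0,"az":0},
])

```text
time_s: 8.97
eef_pos: [0.4798, 0.093, 0.1484]
orientation: [3.142, 0.0, 0.002]
contact_force: [-0.3, -0.8, -0.3]
finger_gap: 0.0121
```

```bash
python3 - <<'E'
from workcell import *
from h import *
s=sense();a=read_camera("wrist");print(s["time_s"],s["eef_pos"],s["orientation"],s["contact_force"],s["finger_gap"])
np.save("s10.npy",np.r_[s["eef_pos"],s["orientation"]]);cv2.imwrite("pics/w10.png",a)
E
```

```text
8.9667 [0.47982098 0.09304653 0.14843806] [3.14158979e+00 9.64809546e-05 2.07776477e-03] [-0.312549   -0.78613444 -0.32751009] 0.012060909517324388
```

View pics/w10.png

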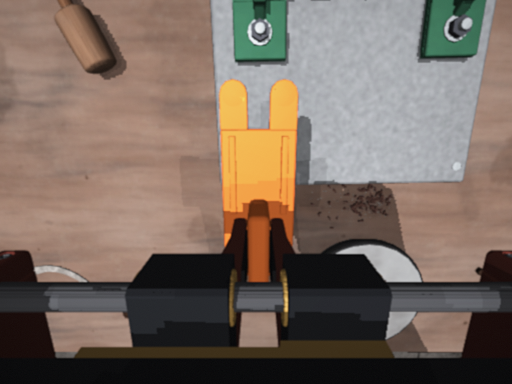

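```bash
cat > meas.py <<'E'
from h import *
def packer(im,Q,s,r0,r1,off=.0215,c0=190,c1=330):
    hsv=cv2.cvtColor(im,cv2.COLOR_BGR2HSV);m=cv2.inRange(hsv,(6,140,90),(32,255,255));m[:,:c0]=0;m[:,c1:]=0
    z=s["eef_pos"][2]+off+.005
    L=[];Rr=[]
    for r in range(r0,r1):
        x=np.nonzero(m[r])[0];L.append((x.min()-.5,r));Rr.append((x.max()+.5,r))
    L=np.array(L);Rr=np.array(Rr);mid=ray(Q,(L+Rr)/2,z)[:,:2]
    p=np.polyfit(mid[:,0],mid[:,1],1)
    w=np.linalg.norm(ray(Q,L,z)-ray(Q,Rr,z),axis=1).mean()
    top=np.nonzero(m.any(1))[0];tr=top[0]-.5
    t=ray(Q,[(L[:,0]+Rr[:,0]).mean()/2,tr],z)[0]
    return np.arctan(p[0]),np.array([t[0],np.polyval(p,t[0])]),w,tr,p
def foot(im,Q,c0,c1,rmax,z=.040):
    hsv=cv2.cvtColor(im,cv2.COLOR_BGR2HSV);g=cv2.inRange(hsv,(60,90,30),(95,255,255))
    g[:,:c0]=0;g[:,c1:]=0;g[rmax:]=0;g=cv2.morphologyEx(g,cv2.MORPH_CLOSE,np.ones((3,3)))
    c=max(cv2.findContours(g,0,1)[0],key=cv2.contourArea);x,y,w,h=cv2.boundingRect(c)
    F=[(q,np.nonzero(g[:,q])[0].max()+.5) for q in range(x+6,x+w-6)]
    L=[(np.nonzero(g[r])[0].min()-.5,r) for r in range(y+2,y+h-5)]
    R=[(np.nonzero(g[r])[0].max()+.5,r) for r in range(y+2,y+h-5)]
    return [ray(Q,np.array(a),z)[:,:2] for a in(F,L,R)],(x,y,w,h)
E
python3 - <<'E'
from workcell import camera_params
from meas import *
v=np.load("s10.npy");s={"eef_pos":v[:3],"orientation":v[3:]};im=cv2.imread("pics/w10.png")
Q=wcam(s,camera_params("wrist"))
print(packer(im,Q,s,90,195)[:4])
for a in((225,300,75),(412,490,75)):
    (F,L,R),b=foot(im,Q,*a);print(b)
    pf=np.polyfit(F[:,1],F[:,0],1);print("front x",np.median(F[:,0]),"yaw",-np.arctan(pf[0]))
    for n,E in(("L",L),("R",R)):
        p=np.polyfit(E[:,0],E[:,1],1);print(n,"y@.61",np.polyval(p,.615),"yaw",np.arctan(p[0]))
# nut bright circle
for a in((240,280,10,55),(445,480,5,45)):
    q=im[a[2]:a[3],a[0]:a[1]];h=cv2.cvtColor(q,cv2.COLOR_BGR2HSV);mm=cv2.inRange(h,(0,0,90),(180,70,255));ys,xs=np.nonzero(mm);print("nut",xs.mean()+a[0],ys.mean()+a[2],len(xs))
cv2.imwrite("pics/z10.png",cv2.resize(im[0:80,215:485],None,fx=2.9,fy=2.9,interpolation=cv2.INTER_CUBIC))
E
```

```text
(np.float64(0.002110003342557001), array([0.5714053 , 0.09302113]), np.float64(0.045289614871067335), np.float64(79.5))
(233, 0, 53, 61)
front x 0.602238687658529 yaw 0.01526647643056052
L y@.61 0.1166936468742418 yaw 0.022792476635822994
R y@.61 0.06629688004289608 yaw 0.029996544465017073
(421, 0, 64, 58)
front x 0.6065521332645902 yaw 0.09194317183849013
L y@.61 -0.06722879200847443 yaw 0.02553539158769738
R y@.61 -0.12216194461839236 yaw 0.02339749517098315
nut 259.18725099601596 31.073705179282868 502
nut 458.5425 27.5025 400
```

View pics/z10.png

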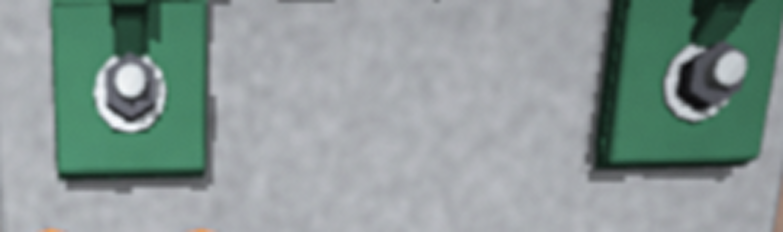

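```bash
python3 - <<'E'
from workcell import camera_params
from meas import *
v=np.load("s10.npy");s={"eef_pos":v[:3],"orientation":v[3:]}
Q=wcam(s,camera_params("wrist"))
px=lambda a:(np.array(a)/2.9+[215-.33,-.33])
A=[ray(Q,px(p),z)[0,:2] for p,z in(((129,92),.041),((690,83),.041),((130,80),.056),((730,68),.056),((132,173),.040),((683,164),.040))]
print(np.round(A,4))
for i in(0,2,4):
    d=A[i]-A[i+1];print("yaw",np.arctan2(-d[0],d[1]),np.linalg.norm(d))
# top cam: bolts
P=camera_params("top");
q=lambda a:(np.array([a[0]-360,a[1]])/3+[200-.33,110-.33])
B=[ray(P,q(p),z)[0,:2] for p,z in(((448,200),.041),((667,191),.041))];print(np.round(B,4));d=B[0]-B[1];print(np.arctan2(-d[0],d[1]),np.linalg.norm(d))
E
```

```text
[[ 0.628   0.0923]
 [ 0.6313 -0.0946]
 [ 0.6278  0.092 ]
 [ 0.6318 -0.0971]
 [ 0.6033  0.0912]
 [ 0.6068 -0.0976]]
yaw 0.01782477677198397 0.18690838510036245
yaw 0.02130812221471039 0.1892248466653936
yaw 0.018431894231959255 0.18875406802004474
[[ 0.6296  0.0935]
 [ 0.6342 -0.098 ]]
0.02370354123650418 0.19156739130536035
```

>>> arm_command([
  {"claw":-1,"dx":5.2,"dy":4,"dz":20,"ax":0,"ay":0,"az":-0.019},
  {"claw":-1,"dx":0,"dy":0,"dz":30,"ax":0,"ay":0,"az":0},
  {"claw":-1,"dx":0,"dy":0,"dz":30,"ax":0,"ay":0,"az":0},
  {"claw":-1,"dx":0,"dy":0,"dz":25,"ax":0,"ay":0,"az":0},
  {"claw":-1,"dx":0,"dy":0,"dz":18,"ax":0,"ay":0,"az":0},
  {"claw":-1,"dx":0,"dy":0,"dz":10,"ax":0,"ay":0,"az":0},
  {"claw":-1,"dx":0,"dy":0,"dz":5,"ax":0,"ay":0,"az":0},
  {"claw":-1,"dx":0,"dy":0,"dz":0,"ax":0,"ay":0,"az":0},
])

```text
time_s: 9.68
eef_pos: [0.4848, 0.089, 0.0098]
orientation: [3.141, 0.001, 0.019]
contact_force: [0.1, 0.4, -1.0]
finger_gap: 0.0118
```

>>> arm_command([
  {"claw":-1,"dx":0,"dy":0,"dz":0,"ax":0,"ay":0,"az":0},
  {"claw":-1,"dx":0,"dy":0,"dz":4,"ax":0,"ay":0,"az":0},
  {"claw":-1,"dx":0,"dy":0,"dz":0,"ax":0,"ay":0,"az":0},
])

```text
time_s: 9.93
eef_pos: [0.4858, 0.0891, 0.007]
orientation: [-3.141, -0.002, 0.019]
contact_force: [-0.1, -0.8, -0.7]
finger_gap: 0.0119
```

```bash
python3 - <<'E'
from workcell import *
from h import *
s=sense();a=read_camera("wrist");print(s["time_s"],s["eef_pos"],s["orientation"],s["contact_force"],s["finger_gap"],s["moment"])
np.save("s11.npy",np.r_[s["eef_pos"],s["orientation"]]);cv2.imwrite("pics/w11.png",a)
E
```

```text
9.9333 [0.48582046 0.08910714 0.00695435] [-3.14137587e+00 -1.53004121e-03  1.90064562e-02] [-0.06346649 -0.78575522 -0.73815301] 0.011861780586597166 [0.01198054 0.03948853 0.01142198]
```

View pics/w11.png

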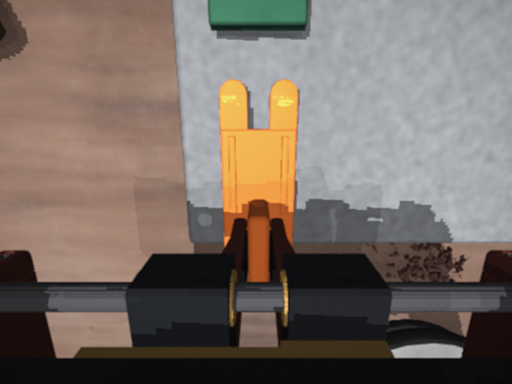

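>>> arm_command([
  {"claw":-1,"dx":0,"dy":0,"dz":2,"ax":0,"ay":0,"az":0},
  {"claw":-1,"dx":0,"dy":0,"dz":2,"ax":0,"ay":0,"az":0},
  {"claw":-1,"dx":0,"dy":0,"dz":0,"ax":0,"ay":0,"az":0},
  {"claw":-1,"dx":0,"dy":0,"dz":0,"ax":0,"ay":0,"az":0},
  {"claw":-1,"dx":0,"dy":0,"dz":0,"ax":0,"ay":0,"az":0},
])

```text
time_s: 10.4
eef_pos: [0.4851, 0.089, 0.0024]
orientation: [-3.142, 0.0, 0.019]
contact_force: [-0.2, 0.4, -0.8]
finger_gap: 0.0116
```

>>> arm_command([
  {"claw":-1,"dx":0,"dy":0,"dz":1,"ax":0,"ay":0,"az":0},
  {"claw":-1,"dx":0,"dy":0,"dz":0,"ax":0,"ay":0,"az":0},
  {"claw":-1,"dx":0,"dy":0,"dz":0,"ax":0,"ay":0,"az":0},
])

```text
time_s: 10.65
eef_pos: [0.4851, 0.089, 0.0013]
orientation: [-3.142, 0.0, 0.019]
contact_force: [-0.5, -0.1, -0.3]
finger_gap: 0.0118
```

>>> arm_command([
  {"claw":-1,"dx":0,"dy":0,"dz":0.7,"ax":0,"ay":0,"az":0},
  {"claw":-1,"dx":0,"dy":0,"dz":0,"ax":0,"ay":0,"az":0},
  {"claw":-1,"dx":0,"dy":0,"dz":0,"ax":0,"ay":0,"az":0},
])

```text
time_s: 10.9
eef_pos: [0.4852, 0.089, 0.0006]
orientation: [3.142, 0.0, 0.019]
contact_force: [-0.1, 0.2, -0.1]
finger_gap: 0.0115
```

>>> arm_command([
  {"claw":-1,"dx":0,"dy":0,"dz":0.5,"ax":0,"ay":0,"az":0},
  {"claw":-1,"dx":0,"dy":0,"dz":0,"ax":0,"ay":0,"az":0},
  {"claw":-1,"dx":0,"dy":0,"dz":0,"ax":0,"ay":0,"az":0},
])

```text
time_s: 11.15
eef_pos: [0.4852, 0.089, 0.0004]
orientation: [-3.142, -0.0, 0.019]
contact_force: [-0.7, -0.7, 4.3]
finger_gap: 0.0119
```

>>> arm_command([
  {"claw":-1,"dx":1,"dy":0,"dz":-0.2,"ax":0,"ay":0,"az":0},
  {"claw":-1,"dx":3,"dy":0,"dz":0,"ax":0,"ay":0,"az":0},
  {"claw":-1,"dx":4,"dy":0,"dz":0,"ax":0,"ay":0,"az":0},
  {"claw":-1,"dx":4,"dy":0,"dz":0,"ax":0,"ay":0,"az":0},
  {"claw":-1,"dx":4,"dy":0,"dz":0,"ax":0,"ay":0,"az":0},
  {"claw":-1,"dx":3,"dy":0,"dz":0,"ax":0,"ay":0,"az":0},
  {"claw":-1,"dx":1,"dy":0,"dz":0,"ax":0,"ay":0,"az":0},
  {"claw":-1,"dx":0,"dy":0,"dz":0,"ax":0,"ay":0,"az":0},
])

```text
time_s: 11.82
eef_pos: [0.5056, 0.0894, 0.0004]
orientation: [-3.142, -0.0, 0.019]
contact_force: [-1.7, -0.7, 4.0]
finger_gap: 0.0118
```

```bash
python3 - <<'E'
from workcell import *
from h import *
s=sense();a=read_camera("wrist");print(s["time_s"],s["eef_pos"],s["orientation"],s["contact_force"],s["finger_gap"],s["moment"])
np.save("s12.npy",np.r_[s["eef_pos"],s["orientation"]]);cv2.imwrite("pics/w12.png",a)
E
```

```text
11.8167 [5.05561671e-01 8.93735160e-02 4.32358870e-04] [-3.14155033e+00 -2.24225390e-04  1.87341893e-02] [-1.70218135 -0.71207827  4.01146757] 0.011761978723335655 [ 0.01145195  0.21994523 -0.00348098]
```

View pics/w12.png

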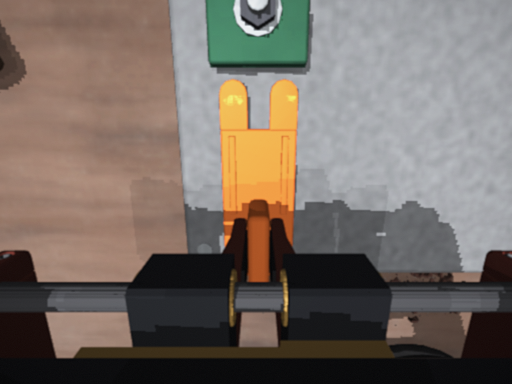

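>>> arm_command([
  {"claw":-1,"dx":1,"dy":0,"dz":-0.2,"ax":0,"ay":0,"az":0},
  {"claw":-1,"dx":2,"dy":0,"dz":0,"ax":0,"ay":0,"az":0},
  {"claw":-1,"dx":2,"dy":0,"dz":0,"ax":0,"ay":0,"az":0},
  {"claw":-1,"dx":1,"dy":0,"dz":0,"ax":0,"ay":0,"az":0},
  {"claw":-1,"dx":0,"dy":0,"dz":0,"ax":0,"ay":0,"az":0},
  {"claw":-1,"dx":0,"dy":0,"dz":0,"ax":0,"ay":0,"az":0},
])

```text
time_s: 12.37
eef_pos: [0.5113, 0.0895, 0.0004]
orientation: [3.142, -0.0, 0.019]
contact_force: [0.9, -0.1, -0.4]
finger_gap: 0.0119
```

>>> arm_command([
  {"claw":-1,"dx":0.5,"dy":0,"dz":0,"ax":0,"ay":0,"az":0},
  {"claw":-1,"dx":0.5,"dy":0,"dz":0,"ax":0,"ay":0,"az":0},
  {"claw":-1,"dx":0,"dy":0,"dz":0,"ax":0,"ay":0,"az":0},
])

```text
time_s: 12.62
eef_pos: [0.5123, 0.0895, 0.0006]
orientation: [-3.142, -0.0, 0.019]
contact_force: [0.2, 0.6, -0.4]
finger_gap: 0.012
```

>>> arm_command([
  {"claw":-1,"dx":0.5,"dy":0,"dz":0,"ax":0,"ay":0,"az":0},
  {"claw":-1,"dx":0.5,"dy":0,"dz":0,"ax":0,"ay":0,"az":0},
  {"claw":-1,"dx":0,"dy":0,"dz":0,"ax":0,"ay":0,"az":0},
])

```text
time_s: 12.87
eef_pos: [0.5133, 0.0895, 0.0006]
orientation: [-3.142, -0.0, 0.019]
contact_force: [-0.4, 1.0, -0.2]
finger_gap: 0.012
```

>>> arm_command([
  {"claw":-1,"dx":0.5,"dy":0,"dz":0,"ax":0,"ay":0,"az":0},
  {"claw":-1,"dx":0.5,"dy":0,"dz":0,"ax":0,"ay":0,"az":0},
  {"claw":-1,"dx":0,"dy":0,"dz":0,"ax":0,"ay":0,"az":0},
])

```text
time_s: 13.12
eef_pos: [0.5143, 0.0895, 0.0006]
orientation: [-3.142, -0.0, 0.019]
contact_force: [-0.2, 0.1, -0.9]
finger_gap: 0.0119
```

>>> arm_command([
  {"claw":-1,"dx":0.5,"dy":0,"dz":0,"ax":0,"ay":0,"az":0},
  {"claw":-1,"dx":0.5,"dy":0,"dz":0,"ax":0,"ay":0,"az":0},
  {"claw":-1,"dx":0,"dy":0,"dz":0,"ax":0,"ay":0,"az":0},
])

```text
time_s: 13.37
eef_pos: [0.5153, 0.0896, 0.0006]
orientation: [-3.142, -0.0, 0.019]
contact_force: [-0.5, 0.6, 0.5]
finger_gap: 0.012
```

>>> arm_command([
  {"claw":-1,"dx":0.4,"dy":0,"dz":0,"ax":0,"ay":0,"az":0},
  {"claw":-1,"dx":0,"dy":0,"dz":0,"ax":0,"ay":0,"az":0},
])

```text
time_s: 13.53
eef_pos: [0.5157, 0.0895, 0.0006]
orientation: [-3.142, -0.0, 0.019]
contact_force: [-0.1, 0.2, -0.7]
finger_gap: 0.0119
```

>>> arm_command([
  {"claw":-1,"dx":0.4,"dy":0,"dz":0,"ax":0,"ay":0,"az":0},
  {"claw":-1,"dx":0,"dy":0,"dz":0,"ax":0,"ay":0,"az":0},
])

```text
time_s: 13.7
eef_pos: [0.5161, 0.0896, 0.0006]
orientation: [-3.142, -0.0, 0.019]
contact_force: [0.0, -0.3, -0.9]
finger_gap: 0.0118
```

>>> arm_command([
  {"claw":-1,"dx":0.4,"dy":0,"dz":0,"ax":0,"ay":0,"az":0},
  {"claw":-1,"dx":0,"dy":0,"dz":0,"ax":0,"ay":0,"az":0},
])

```text
time_s: 13.87
eef_pos: [0.5165, 0.0896, 0.0006]
orientation: [-3.142, -0.0, 0.019]
contact_force: [-0.5, -0.5, -0.4]
finger_gap: 0.0121
```

>>> arm_command([
  {"claw":-1,"dx":0.4,"dy":0,"dz":0,"ax":0,"ay":0,"az":0},
  {"claw":-1,"dx":0,"dy":0,"dz":0,"ax":0,"ay":0,"az":0},
])

```text
time_s: 14.03
eef_pos: [0.5169, 0.0896, 0.0006]
orientation: [3.142, -0.0, 0.019]
contact_force: [-0.1, 0.8, -0.6]
finger_gap: 0.0118
```

>>> arm_command([
  {"claw":-1,"dx":0.4,"dy":0,"dz":0,"ax":0,"ay":0,"az":0},
  {"claw":-1,"dx":0,"dy":0,"dz":0,"ax":0,"ay":0,"az":0},
])

```text
time_s: 14.2
eef_pos: [0.5173, 0.0896, 0.0006]
orientation: [-3.142, -0.0, 0.019]
contact_force: [0.1, -0.2, 0.0]
finger_gap: 0.0116
```

>>> arm_command([
  {"claw":-1,"dx":0.4,"dy":0,"dz":0,"ax":0,"ay":0,"az":0},
  {"claw":-1,"dx":0,"dy":0,"dz":0,"ax":0,"ay":0,"az":0},
])

```text
time_s: 14.37
eef_pos: [0.5177, 0.0896, 0.0006]
orientation: [-3.142, -0.0, 0.019]
contact_force: [-0.2, 0.4, -0.2]
finger_gap: 0.0118
```

>>> arm_command([
  {"claw":-1,"dx":0.4,"dy":0,"dz":0,"ax":0,"ay":0,"az":0},
  {"claw":-1,"dx":0,"dy":0,"dz":0,"ax":0,"ay":0,"az":0},
])

```text
time_s: 14.53
eef_pos: [0.518, 0.0896, 0.0006]
orientation: [-3.142, 0.0, 0.019]
contact_force: [0.6, -0.1, -1.4]
finger_gap: 0.0117
```

>>> arm_command([
  {"claw":-1,"dx":0.4,"dy":0,"dz":0,"ax":0,"ay":0,"az":0},
  {"claw":-1,"dx":0,"dy":0,"dz":0,"ax":0,"ay":0,"az":0},
])

```text
time_s: 14.7
eef_pos: [0.5183, 0.0896, 0.0005]
orientation: [3.142, 0.0, 0.019]
contact_force: [-0.4, 0.3, 0.3]
finger_gap: 0.0116
```

>>> arm_command([
  {"claw":-1,"dx":0.4,"dy":0,"dz":0,"ax":0,"ay":0,"az":0},
  {"claw":-1,"dx":0,"dy":0,"dz":0,"ax":0,"ay":0,"az":0},
])

```text
time_s: 14.87
eef_pos: [0.5186, 0.0896, 0.0005]
orientation: [3.142, 0.0, 0.019]
contact_force: [-0.3, 0.1, -1.3]
finger_gap: 0.0114
```

```bash
python3 - <<'E'
from workcell import *
from h import *
s=sense();a=read_camera("wrist");s2=sense();print(s["time_s"],s["eef_pos"],s["orientation"],s["contact_force"],s["moment"],s2["contact_force"],s2["moment"],s2["eef_pos"])
cv2.imwrite("pics/w13.png",a)
E
```

```text
14.8667 [0.51861571 0.08961311 0.0005286 ] [3.14157445e+00 3.52641175e-04 1.87916345e-02] [-0.30948474  0.07816288 -1.31194135] [ 0.04947583  0.15688053 -0.01369612] [-0.76385141  0.93903207  0.2053358 ] [ 0.01877182  0.13213276 -0.01322854] [0.51859022 0.08960908 0.00053326]
```

View pics/w13.png

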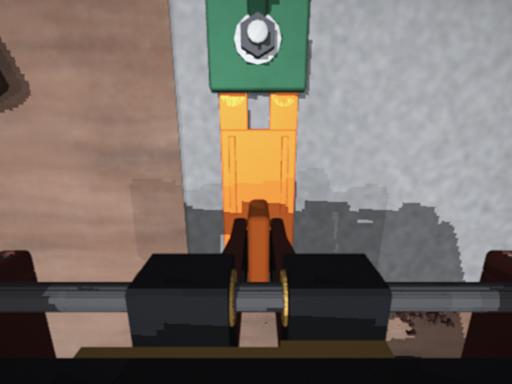

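>>> arm_command([
  {"claw":-1,"dx":0.4,"dy":0,"dz":0,"ax":0,"ay":0,"az":0},
  {"claw":-1,"dx":0,"dy":0,"dz":0,"ax":0,"ay":0,"az":0},
])

```text
time_s: 15.08
eef_pos: [0.5187, 0.0896, 0.0005]
orientation: [3.142, 0.001, 0.019]
contact_force: [-1.3, 0.1, -0.3]
finger_gap: 0.0119
```

```bash
python3 - <<'E'
from workcell import *
s=sense();print(s["eef_pos"],s["orientation"],s["contact_force"],s["moment"])
E
```

```text
[5.18742262e-01 8.95734660e-02 5.17474417e-04] [3.14152336e+00 8.41671055e-04 1.87802538e-02] [-1.32438038  0.05566099 -0.33449061] [0.01670334 0.29871757 0.02054248]
```

>>> arm_command([
  {"claw":-1,"dx":0.4,"dy":0,"dz":0,"ax":0,"ay":0,"az":0},
  {"claw":-1,"dx":0,"dy":0,"dz":0,"ax":0,"ay":0,"az":0},
])

```text
time_s: 15.25
eef_pos: [0.5189, 0.0896, 0.0005]
orientation: [3.141, 0.001, 0.019]
contact_force: [-4.2, -0.2, 1.6]
finger_gap: 0.0123
```

```bash
python3 - <<'E'
from workcell import *
s=sense();print(s["eef_pos"],s["orientation"],s["contact_force"],s["moment"])
E
```

```text
[5.18888631e-01 8.95539669e-02 5.01117437e-04] [3.14145359e+00 1.27960957e-03 1.88141463e-02] [-4.24396905 -0.16436667  1.57796115] [0.02464343 0.53583773 0.0658687 ]
```

>>> arm_command([
  {"claw":-1,"dx":0.3,"dy":0,"dz":0,"ax":0,"ay":0,"az":0},
  {"claw":-1,"dx":0,"dy":0,"dz":0,"ax":0,"ay":0,"az":0},
])

```text
time_s: 15.42
eef_pos: [0.519, 0.0896, 0.0005]
orientation: [3.141, 0.002, 0.019]
contact_force: [-5.4, 0.3, 3.2]
finger_gap: 0.012
```

```bash
python3 - <<'E'
from workcell import *
s=sense();print(s["eef_pos"],s["orientation"],s["contact_force"],s["moment"])
E
```

```text
[5.18972103e-01 8.95535073e-02 4.75361538e-04] [3.14143952e+00 1.63700505e-03 1.87839296e-02] [-5.43516831  0.30886804  3.23706085] [ 0.05332671  0.7794115  -0.01891546]
```

>>> arm_command([
  {"claw":-1,"dx":-3,"dy":0,"dz":0,"ax":0,"ay":0,"az":0},
  {"claw":-1,"dx":-8,"dy":0,"dz":0,"ax":0,"ay":0,"az":0},
  {"claw":-1,"dx":-12,"dy":0,"dz":0,"ax":0,"ay":0,"az":0},
  {"claw":-1,"dx":-10,"dy":0,"dz":-8,"ax":0,"ay":0,"az":0},
  {"claw":-1,"dx":-2,"dy":20,"dz":-7,"ax":0,"ay":0,"az":0},
  {"claw":-1,"dx":0,"dy":30,"dz":0,"ax":0,"ay":0,"az":0},
  {"claw":-1,"dx":0,"dy":30,"dz":0,"ax":0,"ay":0,"az":0},
  {"claw":-1,"dx":0,"dy":30,"dz":0,"ax":0,"ay":0,"az":0},
])

```text
time_s: 16.08
eef_pos: [0.487, -0.0218, 0.0165]
orientation: [3.141, -0.002, 0.02]
contact_force: [0.1, 0.5, 0.4]
finger_gap: 0.012
```

>>> arm_command([
  {"claw":-1,"dx":0,"dy":30,"dz":0,"ax":0,"ay":0,"az":0},
  {"claw":-1,"dx":0,"dy":30,"dz":0,"ax":0,"ay":0,"az":0},
  {"claw":-1,"dx":0,"dy":15,"dz":5,"ax":0,"ay":0,"az":0},
  {"claw":-1,"dx":0,"dy":5,"dz":3,"ax":0,"ay":0,"az":0},
  {"claw":-1,"dx":0,"dy":0,"dz":2,"ax":0,"ay":0,"az":0},
  {"claw":-1,"dx":0,"dy":0,"dz":0,"ax":0,"ay":0,"az":0},
  {"claw":-1,"dx":0,"dy":0,"dz":0,"ax":0,"ay":0,"az":0},
])

```text
time_s: 16.67
eef_pos: [0.4881, -0.0999, 0.0056]
orientation: [-3.141, 0.001, 0.02]
contact_force: [-0.1, 0.2, 0.0]
finger_gap: 0.0121
```

```bash
python3 - <<'E'
from workcell import *
from h import *
s=sense();a=read_camera("wrist");print(s["time_s"],s["eef_pos"],s["orientation"],s["contact_force"],s["moment"])
cv2.imwrite("pics/w14.png",a)
E
```

```text
16.6667 [ 0.48810532 -0.0999321   0.00557897] [-3.14135772e+00  5.07067759e-04  1.97536108e-02] [-0.11435524  0.17817522  0.046282  ] [ 0.02839623  0.02511966 -0.00970552]
```

View pics/w14.png

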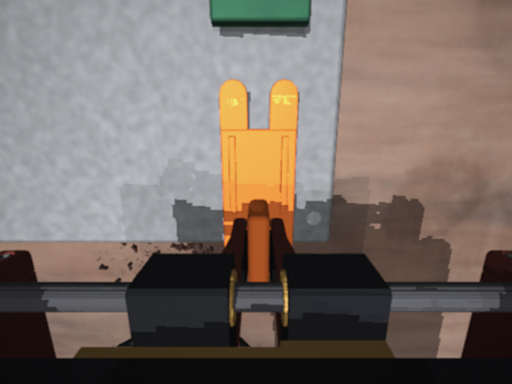

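>>> arm_command([
  {"claw":-1,"dx":3,"dy":0.4,"dz":2.5,"ax":0,"ay":0,"az":0},
  {"claw":-1,"dx":4,"dy":0.4,"dz":1.5,"ax":0,"ay":0,"az":0},
  {"claw":-1,"dx":4,"dy":0,"dz":0.6,"ax":0,"ay":0,"az":0},
  {"claw":-1,"dx":4,"dy":0,"dz":0,"ax":0,"ay":0,"az":0},
  {"claw":-1,"dx":4,"dy":0,"dz":0,"ax":0,"ay":0,"az":0},
  {"claw":-1,"dx":2,"dy":0,"dz":0,"ax":0,"ay":0,"az":0},
  {"claw":-1,"dx":0,"dy":0,"dz":0,"ax":0,"ay":0,"az":0},
  {"claw":-1,"dx":0,"dy":0,"dz":0,"ax":0,"ay":0,"az":0},
])

```text
time_s: 17.38
eef_pos: [0.5095, -0.1014, 0.001]
orientation: [-3.142, 0.0, 0.019]
contact_force: [-0.3, 0.4, -1.5]
finger_gap: 0.0118
```

```bash
python3 - <<'E'
from workcell import *
from meas import *
s=sense();a=read_camera("wrist");print(s["time_s"],s["eef_pos"],s["orientation"],s["contact_force"],s["moment"])
cv2.imwrite("pics/w15.png",a)
P=camera_params("wrist")
for n,st in(("w15",s),("w12",None)):
    im=cv2.imread(f"pics/{n}.png")
    if st is None: v=np.load("s12.npy");st={"eef_pos":v[:3],"orientation":v[3:]}
    st=dict(st);st["eef_pos"]=np.array([0,0,st["eef_pos"][2]]);o=np.array(st["orientation"]).copy();o[2]=0;st["orientation"]=o
    Q=wcam(st,P)
    (F,L,R),b=foot(im,Q,190,330,75)
    pl=np.polyfit(L[:,0],L[:,1],1);pr=np.polyfit(R[:,0],R[:,1],1)
    y,t,w,tr,p=packer(im,Q,st,95,195)
    x=L[:,0].mean()
    print(n,b,"front",np.median(F[:,0]),"foot mid y",(np.polyval(pl,x)+np.polyval(pr,x))/2,"yaws",np.arctan(pl[0]),np.arctan(pr[0]),"packer tip",t,"yaw",y,"y@foot",np.polyval(p,x))
cv2.imwrite("pics/z15.png",np.hstack([cv2.resize(cv2.imread(f"pics/{n}.png")[0:150,190:330],None,fx=2.7,fy=2.7) for n in("w15","w12")]))
E
```

```text
17.3833 [ 0.50949661 -0.10139397  0.00095279] [-3.14157704e+00  1.14480862e-04  1.88510284e-02] [-0.29833807  0.44306865 -1.52965407] [ 0.0065574  -0.01932994  0.00545266]
w15 (205, 0, 103, 67) front 0.0966743388827782 foot mid y 0.001020967925422403 yaws 0.009247094024867963 -0.002702418463339389 packer tip [ 9.15827006e-02 -7.27236055e-05] yaw 0.002778950989755825 y@foot -1.3783146640443562e-05
w12 (206, 0, 103, 67) front 0.09659340190251774 foot mid y 0.00024349791294454338 yaws 0.0036411039882391226 0.0001807512326430673 packer tip [ 9.15767517e-02 -8.14316511e-05] yaw 0.0027245713536479498 y@foot -2.397516358071958e-05
```

View pics/z15.png

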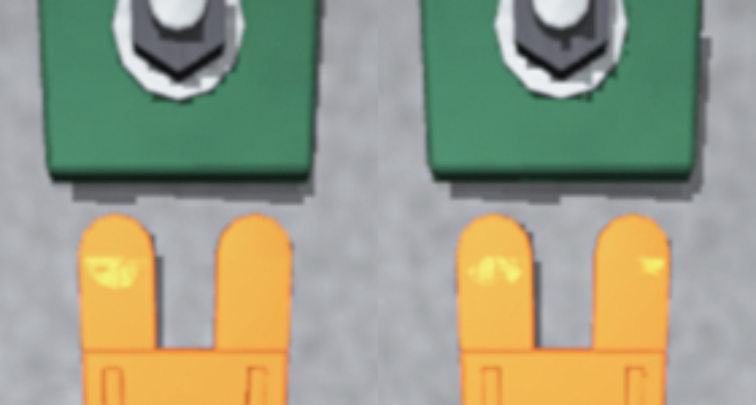

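>>> arm_command([
  {"claw":-1,"dx":0,"dy":-1,"dz":0,"ax":0,"ay":0,"az":-0.002},
  {"claw":-1,"dx":1,"dy":0,"dz":0.3,"ax":0,"ay":0,"az":0},
  {"claw":-1,"dx":1,"dy":0,"dz":0,"ax":0,"ay":0,"az":0},
  {"claw":-1,"dx":1,"dy":0,"dz":0,"ax":0,"ay":0,"az":0},
  {"claw":-1,"dx":1,"dy":0,"dz":0,"ax":0,"ay":0,"az":0},
  {"claw":-1,"dx":1,"dy":0,"dz":0,"ax":0,"ay":0,"az":0},
  {"claw":-1,"dx":1,"dy":0,"dz":0,"ax":0,"ay":0,"az":0},
  {"claw":-1,"dx":0,"dy":0,"dz":0,"ax":0,"ay":0,"az":0},
])

```text
time_s: 18.1
eef_pos: [0.5158, -0.1003, 0.0007]
orientation: [3.142, -0.0, 0.021]
contact_force: [-0.5, -0.6, -0.2]
finger_gap: 0.0118
```

```bash
python3 - <<'E'
from workcell import *
from meas import *
s=sense();a=read_camera("wrist");print(s["time_s"],s["eef_pos"],s["orientation"],s["contact_force"],s["moment"])
cv2.imwrite("pics/z16.png",cv2.resize(a[0:150,190:330],None,fx=4,fy=4))
E
```

```text
18.1 [ 0.51576419 -0.10030282  0.00072701] [ 3.14151822e+00 -3.19921549e-04  2.08205910e-02] [-0.47377219 -0.64923529 -0.21068857] [ 0.07986269 -0.01868356 -0.03413141]
```

View pics/z16.png

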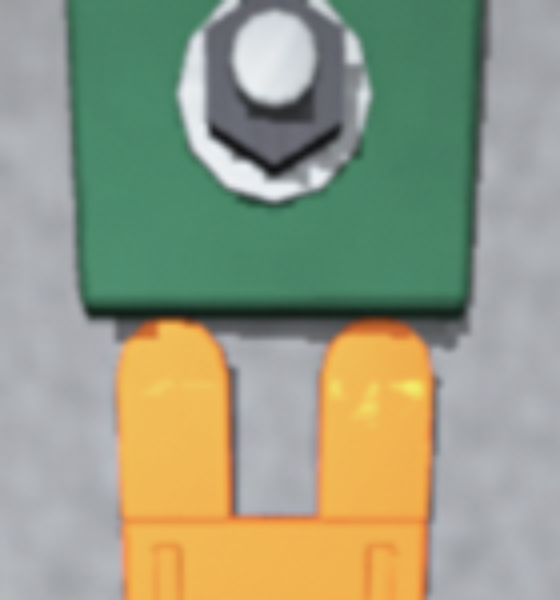

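>>> arm_command([
  {"claw":-1,"dx":1,"dy":0,"dz":0,"ax":0,"ay":0,"az":0},
  {"claw":-1,"dx":1,"dy":0,"dz":0,"ax":0,"ay":0,"az":0},
  {"claw":-1,"dx":1,"dy":0,"dz":0,"ax":0,"ay":0,"az":0},
  {"claw":-1,"dx":1,"dy":0,"dz":0,"ax":0,"ay":0,"az":0},
  {"claw":-1,"dx":0.5,"dy":0,"dz":0,"ax":0,"ay":0,"az":0},
  {"claw":-1,"dx":0,"dy":0,"dz":0,"ax":0,"ay":0,"az":0},
])

```text
time_s: 18.65
eef_pos: [0.5201, -0.1002, 0.0007]
orientation: [3.142, -0.0, 0.021]
contact_force: [0.3, 0.2, 0.1]
finger_gap: 0.0118
```

>>> arm_command([
  {"claw":-1,"dx":0.5,"dy":0,"dz":0,"ax":0,"ay":0,"az":0},
  {"claw":-1,"dx":0.5,"dy":0,"dz":0,"ax":0,"ay":0,"az":0},
  {"claw":-1,"dx":0,"dy":0,"dz":0,"ax":0,"ay":0,"az":0},
])

```text
time_s: 18.9
eef_pos: [0.521, -0.1002, 0.0007]
orientation: [3.142, -0.0, 0.021]
contact_force: [0.0, 0.3, -0.9]
finger_gap: 0.0118
```

>>> arm_command([
  {"claw":-1,"dx":0.5,"dy":0,"dz":0,"ax":0,"ay":0,"az":0},
  {"claw":-1,"dx":0.5,"dy":0,"dz":0,"ax":0,"ay":0,"az":0},
  {"claw":-1,"dx":0,"dy":0,"dz":0,"ax":0,"ay":0,"az":0},
])

```text
time_s: 19.15
eef_pos: [0.5221, -0.1001, 0.0007]
orientation: [3.142, -0.0, 0.021]
contact_force: [-0.4, -0.3, -1.2]
finger_gap: 0.0118
```

>>> arm_command([
  {"claw":-1,"dx":0.5,"dy":0,"dz":0,"ax":0,"ay":0,"az":0},
  {"claw":-1,"dx":0.5,"dy":0,"dz":0,"ax":0,"ay":0,"az":0},
  {"claw":-1,"dx":0,"dy":0,"dz":0,"ax":0,"ay":0,"az":0},
])

```text
time_s: 19.4
eef_pos: [0.5231, -0.1001, 0.0007]
orientation: [3.142, -0.0, 0.021]
contact_force: [-0.6, 0.8, -0.3]
finger_gap: 0.0119
```

>>> arm_command([
  {"claw":-1,"dx":0.5,"dy":0,"dz":0,"ax":0,"ay":0,"az":0},
  {"claw":-1,"dx":0,"dy":0,"dz":0,"ax":0,"ay":0,"az":0},
])

```text
time_s: 19.57
eef_pos: [0.5235, -0.1001, 0.0007]
orientation: [3.142, -0.0, 0.021]
contact_force: [-0.0, -0.6, -0.1]
finger_gap: 0.0116
```

```bash
python3 - <<'E'
from workcell import *
s=sense();print(s["eef_pos"],s["orientation"],s["contact_force"],s["moment"])
E
```

```text
[ 0.52353919 -0.10012012  0.00068328] [ 3.14156883e+00 -8.52660401e-05  2.07846908e-02] [-0.02586496 -0.58402053 -0.11283056] [-0.02926062  0.04235107  0.0042909 ]
```

>>> arm_command([
  {"claw":-1,"dx":0.5,"dy":0,"dz":0,"ax":0,"ay":0,"az":0},
  {"claw":-1,"dx":0.5,"dy":0,"dz":0,"ax":0,"ay":0,"az":0},
  {"claw":-1,"dx":0,"dy":0,"dz":0,"ax":0,"ay":0,"az":0},
])

```text
time_s: 19.82
eef_pos: [0.5246, -0.1001, 0.0007]
orientation: [3.142, -0.0, 0.021]
contact_force: [-0.1, 0.2, -0.6]
finger_gap: 0.0119
```

>>> arm_command([
  {"claw":-1,"dx":0.5,"dy":0,"dz":0,"ax":0,"ay":0,"az":0},
  {"claw":-1,"dx":0.5,"dy":0,"dz":0,"ax":0,"ay":0,"az":0},
  {"claw":-1,"dx":0,"dy":0,"dz":0,"ax":0,"ay":0,"az":0},
])

```text
time_s: 20.07
eef_pos: [0.5256, -0.1001, 0.0007]
orientation: [3.142, -0.0, 0.021]
contact_force: [-0.2, 0.0, -0.2]
finger_gap: 0.012
```

```bash
python3 - <<'E'
from workcell import *
s=sense();print(s["eef_pos"],s["orientation"],s["contact_force"],s["moment"])
E
```

```text
[ 0.52558845 -0.10006001  0.00070101] [ 3.14157424e+00 -1.59668645e-04  2.07883679e-02] [-0.16306774  0.04809188 -0.18298358] [ 0.00905962 -0.0209006   0.0050686 ]
```

>>> arm_command([
  {"claw":-1,"dx":0.8,"dy":0,"dz":0,"ax":0,"ay":0,"az":0},
  {"claw":-1,"dx":0.8,"dy":0,"dz":0,"ax":0,"ay":0,"az":0},
  {"claw":-1,"dx":0.8,"dy":0,"dz":0,"ax":0,"ay":0,"az":0},
  {"claw":-1,"dx":0.8,"dy":0,"dz":0,"ax":0,"ay":0,"az":0},
  {"claw":-1,"dx":0.8,"dy":0,"dz":0,"ax":0,"ay":0,"az":0},
  {"claw":-1,"dx":0,"dy":0,"dz":0,"ax":0,"ay":0,"az":0},
])

```text
time_s: 20.57
eef_pos: [0.5297, -0.1, 0.0007]
orientation: [3.142, -0.0, 0.021]
contact_force: [0.9, 0.7, -0.0]
finger_gap: 0.0117
```

```bash
python3 - <<'E'
from workcell import *
from meas import *
s=sense();a=read_camera("wrist");print(s["time_s"],s["eef_pos"],s["orientation"],s["contact_force"],s["moment"])
cv2.imwrite("pics/z17.png",cv2.resize(a[0:150,190:330],None,fx=4,fy=4))
E
```

```text
20.5667 [ 0.52965069 -0.09996747  0.00068324] [ 3.14156648e+00 -1.78424163e-04  2.08856847e-02] [ 0.87447464  0.71421507 -0.03148783] [0.01184191 0.00142025 0.03736349]
```

View pics/z17.png

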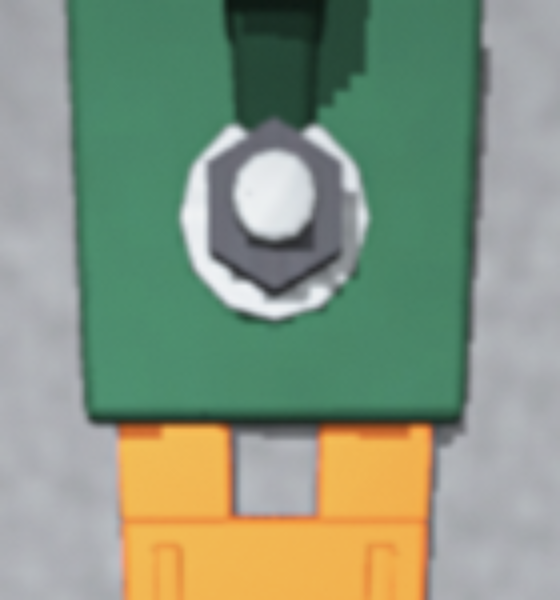

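>>> arm_command([
  {"claw":-1,"dx":0.8,"dy":0,"dz":0,"ax":0,"ay":0,"az":0},
  {"claw":-1,"dx":0.8,"dy":0,"dz":0,"ax":0,"ay":0,"az":0},
  {"claw":-1,"dx":0.8,"dy":0,"dz":0,"ax":0,"ay":0,"az":0},
  {"claw":-1,"dx":0.8,"dy":0,"dz":0,"ax":0,"ay":0,"az":0},
  {"claw":-1,"dx":0.8,"dy":0,"dz":0,"ax":0,"ay":0,"az":0},
  {"claw":-1,"dx":0.5,"dy":0,"dz":0,"ax":0,"ay":0,"az":0},
  {"claw":-1,"dx":0.5,"dy":0,"dz":0,"ax":0,"ay":0,"az":0},
  {"claw":-1,"dx":0,"dy":0,"dz":0,"ax":0,"ay":0,"az":0},
])

```text
time_s: 21.28
eef_pos: [0.5346, -0.0999, 0.0007]
orientation: [3.142, -0.0, 0.021]
contact_force: [-0.1, -0.5, -0.9]
finger_gap: 0.0118
```

>>> arm_command([
  {"claw":-1,"dx":0.5,"dy":0,"dz":0,"ax":0,"ay":0,"az":0},
  {"claw":-1,"dx":0.5,"dy":0,"dz":0,"ax":0,"ay":0,"az":0},
  {"claw":-1,"dx":0,"dy":0,"dz":0,"ax":0,"ay":0,"az":0},
])

```text
time_s: 21.53
eef_pos: [0.5355, -0.0999, 0.0007]
orientation: [-3.142, -0.0, 0.021]
contact_force: [-1.0, -0.9, -0.9]
finger_gap: 0.0113
```

>>> arm_command([
  {"claw":-1,"dx":0.5,"dy":0,"dz":0,"ax":0,"ay":0,"az":0},
  {"claw":-1,"dx":0.5,"dy":0,"dz":0,"ax":0,"ay":0,"az":0},
  {"claw":-1,"dx":0,"dy":0,"dz":0,"ax":0,"ay":0,"az":0},
])

```text
time_s: 21.78
eef_pos: [0.5366, -0.0998, 0.0007]
orientation: [3.142, -0.0, 0.021]
contact_force: [0.5, -0.2, -0.6]
finger_gap: 0.0116
```

>>> arm_command([
  {"claw":-1,"dx":0.5,"dy":0,"dz":0,"ax":0,"ay":0,"az":0},
  {"claw":-1,"dx":0.5,"dy":0,"dz":0,"ax":0,"ay":0,"az":0},
  {"claw":-1,"dx":0,"dy":0,"dz":0,"ax":0,"ay":0,"az":0},
])

```text
time_s: 22.03
eef_pos: [0.5376, -0.0998, 0.0007]
orientation: [3.142, -0.0, 0.021]
contact_force: [0.2, -0.4, -0.2]
finger_gap: 0.0117
```

```bash
python3 - <<'E'
from workcell import *
s=sense();print(s["eef_pos"],s["orientation"],s["contact_force"],s["moment"])
E
```

```text
[ 0.53759214 -0.0998022   0.00069319] [ 3.14157837e+00 -1.39000306e-04  2.08224335e-02] [ 0.19274038 -0.38615277 -0.23332821] [ 0.09168532 -0.01395804 -0.01259194]
```

>>> arm_command([
  {"claw":-1,"dx":0.6,"dy":0,"dz":0,"ax":0,"ay":0,"az":0},
  {"claw":-1,"dx":0.6,"dy":0,"dz":0,"ax":0,"ay":0,"az":0},
  {"claw":-1,"dx":0.6,"dy":0,"dz":0,"ax":0,"ay":0,"az":0},
  {"claw":-1,"dx":0,"dy":0,"dz":0,"ax":0,"ay":0,"az":0},
])

```text
time_s: 22.37
eef_pos: [0.5394, -0.0998, 0.0007]
orientation: [3.142, -0.0, 0.021]
contact_force: [-0.3, 0.4, -1.1]
finger_gap: 0.0118
```

>>> arm_command([
  {"claw":-1,"dx":0.8,"dy":0,"dz":0,"ax":0,"ay":0,"az":0},
  {"claw":-1,"dx":0.8,"dy":0,"dz":0,"ax":0,"ay":0,"az":0},
  {"claw":-1,"dx":0.8,"dy":0,"dz":0,"ax":0,"ay":0,"az":0},
  {"claw":-1,"dx":0,"dy":0,"dz":0,"ax":0,"ay":0,"az":0},
])

```text
time_s: 22.7
eef_pos: [0.5419, -0.0997, 0.0007]
orientation: [3.142, -0.0, 0.021]
contact_force: [-0.7, 1.6, -1.0]
finger_gap: 0.0115
```

>>> arm_command([
  {"claw":-1,"dx":1,"dy":0,"dz":0,"ax":0,"ay":0,"az":0},
  {"claw":-1,"dx":1,"dy":0,"dz":0,"ax":0,"ay":0,"az":0},
  {"claw":-1,"dx":1,"dy":0,"dz":0,"ax":0,"ay":0,"az":0},
  {"claw":-1,"dx":1,"dy":0,"dz":0,"ax":0,"ay":0,"az":0},
  {"claw":-1,"dx":0,"dy":0,"dz":0,"ax":0,"ay":0,"az":0},
])

```text
time_s: 23.12
eef_pos: [0.546, -0.0996, 0.0007]
orientation: [3.142, -0.0, 0.021]
contact_force: [-0.5, -0.2, -0.1]
finger_gap: 0.0116
```

```bash
python3 - <<'E'
from workcell import *
from meas import *
s=sense();a=read_camera("wrist");print(s["time_s"],s["eef_pos"],s["orientation"],s["contact_force"],s["moment"])
cv2.imwrite("pics/z18.png",cv2.resize(a[0:150,190:330],None,fx=4,fy=4))
E
```

```text
23.1167 [ 0.54597875 -0.09964546  0.00071521] [ 3.14153170e+00 -3.16870227e-04  2.08334971e-02] [-0.46348308 -0.17561476 -0.12987735] [0.01668758 0.05503029 0.02476061]
```

View pics/z18.png

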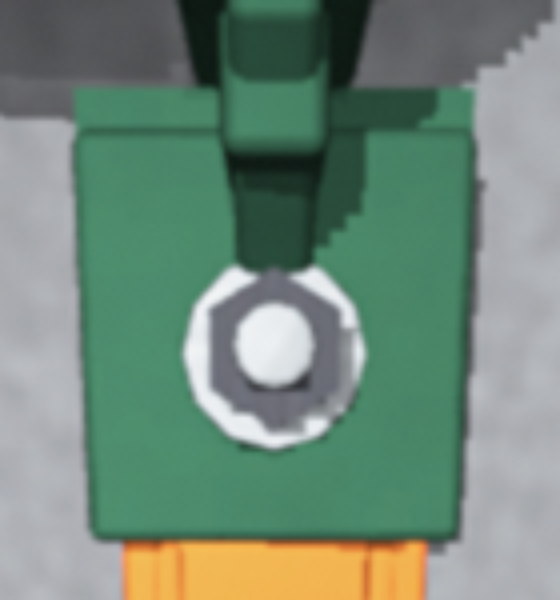

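>>> arm_command([
  {"claw":-1,"dx":1,"dy":0,"dz":0,"ax":0,"ay":0,"az":0},
  {"claw":-1,"dx":1,"dy":0,"dz":0,"ax":0,"ay":0,"az":0},
  {"claw":-1,"dx":1,"dy":0,"dz":0,"ax":0,"ay":0,"az":0},
  {"claw":-1,"dx":1,"dy":0,"dz":0,"ax":0,"ay":0,"az":0},
  {"claw":-1,"dx":1,"dy":0,"dz":0,"ax":0,"ay":0,"az":0},
  {"claw":-1,"dx":1,"dy":0,"dz":0,"ax":0,"ay":0,"az":0},
  {"claw":-1,"dx":0,"dy":0,"dz":0,"ax":0,"ay":0,"az":0},
])

```text
time_s: 23.75
eef_pos: [0.5519, -0.0995, 0.0007]
orientation: [3.142, -0.0, 0.021]
contact_force: [0.6, 0.7, -0.4]
finger_gap: 0.0117
```

>>> arm_command([
  {"claw":-1,"dx":1,"dy":0,"dz":0,"ax":0,"ay":0,"az":0},
  {"claw":-1,"dx":1,"dy":0,"dz":0,"ax":0,"ay":0,"az":0},
  {"claw":-1,"dx":1,"dy":0,"dz":0,"ax":0,"ay":0,"az":0},
  {"claw":-1,"dx":1,"dy":0,"dz":0,"ax":0,"ay":0,"az":0},
  {"claw":-1,"dx":1,"dy":0,"dz":0,"ax":0,"ay":0,"az":0},
  {"claw":-1,"dx":1,"dy":0,"dz":0,"ax":0,"ay":0,"az":0},
  {"claw":-1,"dx":0,"dy":0,"dz":0,"ax":0,"ay":0,"az":0},
])

```text
time_s: 24.33
eef_pos: [0.5579, -0.0994, 0.0007]
orientation: [3.142, -0.0, 0.021]
contact_force: [0.4, 0.1, -0.1]
finger_gap: 0.0116
```

>>> arm_command([
  {"claw":-1,"dx":0.6,"dy":0,"dz":0,"ax":0,"ay":0,"az":0},
  {"claw":-1,"dx":0.6,"dy":0,"dz":0,"ax":0,"ay":0,"az":0},
  {"claw":-1,"dx":0,"dy":0,"dz":0,"ax":0,"ay":0,"az":0},
])

```text
time_s: 24.58
eef_pos: [0.5589, -0.0993, 0.0007]
orientation: [-3.142, -0.0, 0.021]
contact_force: [0.2, -0.4, 0.0]
finger_gap: 0.0119
```

>>> arm_command([
  {"claw":-1,"dx":0.5,"dy":0,"dz":0,"ax":0,"ay":0,"az":0},
  {"claw":-1,"dx":0.5,"dy":0,"dz":0,"ax":0,"ay":0,"az":0},
  {"claw":-1,"dx":0,"dy":0,"dz":0,"ax":0,"ay":0,"az":0},
])

```text
time_s: 24.83
eef_pos: [0.5599, -0.0993, 0.0007]
orientation: [3.142, -0.0, 0.021]
contact_force: [0.3, -0.6, -0.1]
finger_gap: 0.012
```

>>> arm_command([
  {"claw":-1,"dx":0.5,"dy":0,"dz":0,"ax":0,"ay":0,"az":0},
  {"claw":-1,"dx":0,"dy":0,"dz":0,"ax":0,"ay":0,"az":0},
])

```text
time_s: 25.0
eef_pos: [0.5605, -0.0994, 0.0007]
orientation: [3.142, -0.0, 0.021]
contact_force: [-0.6, -0.6, -0.8]
finger_gap: 0.0118
```

>>> arm_command([
  {"claw":-1,"dx":0.5,"dy":0,"dz":0,"ax":0,"ay":0,"az":0},
  {"claw":-1,"dx":0,"dy":0,"dz":0,"ax":0,"ay":0,"az":0},
])

```text
time_s: 25.17
eef_pos: [0.5609, -0.0993, 0.0007]
orientation: [3.142, -0.0, 0.021]
contact_force: [0.1, -0.3, -0.5]
finger_gap: 0.0117
```

>>> arm_command([
  {"claw":-1,"dx":0.5,"dy":0,"dz":0,"ax":0,"ay":0,"az":0},
  {"claw":-1,"dx":0,"dy":0,"dz":0,"ax":0,"ay":0,"az":0},
])

```text
time_s: 25.33
eef_pos: [0.5614, -0.0993, 0.0007]
orientation: [-3.142, -0.0, 0.021]
contact_force: [0.1, -0.7, 0.4]
finger_gap: 0.012
```

>>> arm_command([
  {"claw":-1,"dx":0.4,"dy":0,"dz":0,"ax":0,"ay":0,"az":0},
  {"claw":-1,"dx":0,"dy":0,"dz":0,"ax":0,"ay":0,"az":0},
])

```text
time_s: 25.5
eef_pos: [0.5618, -0.0993, 0.0007]
orientation: [3.142, -0.0, 0.021]
contact_force: [-0.9, -0.1, -0.7]
finger_gap: 0.012
```

```bash
python3 - <<'E'
from workcell import *
s=sense();print(s["eef_pos"],s["orientation"],s["contact_force"],s["moment"])
E
```

```text
[ 0.56182405 -0.0992872   0.00068927] [ 3.14156303e+00 -8.33704394e-05  2.08607128e-02] [-0.85960661 -0.14416627 -0.73502939] [0.05982417 0.01866554 0.00042558]
```

>>> arm_command([
  {"claw":-1,"dx":0.4,"dy":0,"dz":0,"ax":0,"ay":0,"az":0},
  {"claw":-1,"dx":0,"dy":0,"dz":0,"ax":0,"ay":0,"az":0},
])

```text
time_s: 25.67
eef_pos: [0.5622, -0.0993, 0.0007]
orientation: [3.142, -0.0, 0.021]
contact_force: [-0.5, -0.6, -0.5]
finger_gap: 0.0113
```

>>> arm_command([
  {"claw":-1,"dx":0.4,"dy":0,"dz":0,"ax":0,"ay":0,"az":0},
  {"claw":-1,"dx":0,"dy":0,"dz":0,"ax":0,"ay":0,"az":0},
])

```text
time_s: 25.83
eef_pos: [0.5626, -0.0993, 0.0007]
orientation: [3.142, -0.0, 0.021]
contact_force: [-0.5, -0.8, -0.0]
finger_gap: 0.0118
```

```bash
python3 - <<'E'
from workcell import *
s=sense();print(s["eef_pos"],s["orientation"],s["contact_force"],s["moment"])
E
```

```text
[ 0.5625935  -0.09929058  0.00067625] [ 3.14157868e+00 -3.34975421e-05  2.08218011e-02] [-0.45413458 -0.7555053  -0.04362505] [0.05797922 0.02145931 0.01395484]
```

>>> arm_command([
  {"claw":-1,"dx":0.4,"dy":0,"dz":0,"ax":0,"ay":0,"az":0},
  {"claw":-1,"dx":0,"dy":0,"dz":0,"ax":0,"ay":0,"az":0},
])

```text
time_s: 26.0
eef_pos: [0.5627, -0.0992, 0.0006]
orientation: [-3.142, 0.001, 0.021]
contact_force: [0.1, 0.0, 0.5]
finger_gap: 0.0116
```

>>> arm_command([
  {"claw":-1,"dx":0.4,"dy":0,"dz":0,"ax":0,"ay":0,"az":0},
  {"claw":-1,"dx":0,"dy":0,"dz":0,"ax":0,"ay":0,"az":0},
])

```text
time_s: 26.17
eef_pos: [0.5628, -0.0992, 0.0006]
orientation: [-3.141, 0.001, 0.021]
contact_force: [-3.0, -1.2, 0.4]
finger_gap: 0.012
```

```bash
python3 - <<'E'
from workcell import *
s=sense();print(s["eef_pos"],s["orientation"],s["contact_force"],s["moment"])
E
```

```text
[ 5.62752647e-01 -9.92123985e-02  5.61770938e-04] [-3.14139594e+00  1.12692638e-03  2.07364744e-02] [-2.96038795 -1.20454555  0.36340872] [-0.04058419  0.40564547 -0.05262742]
```

>>> arm_command([
  {"claw":-1,"dx":0.3,"dy":0,"dz":0,"ax":0,"ay":0,"az":0},
  {"claw":-1,"dx":0,"dy":0,"dz":0,"ax":0,"ay":0,"az":0},
])

```text
time_s: 26.33
eef_pos: [0.5628, -0.0992, 0.0006]
orientation: [-3.141, 0.002, 0.021]
contact_force: [-4.2, -0.3, 1.7]
finger_gap: 0.0116
```

>>> arm_command([
  {"claw":-1,"dx":-0.4,"dy":0,"dz":0,"ax":0,"ay":0,"az":0},
  {"claw":-0.3,"dx":0,"dy":0,"dz":0,"ax":0,"ay":0,"az":0},
  {"claw":-0.3,"dx":0,"dy":0,"dz":0,"ax":0,"ay":0,"az":0},
  {"claw":-0.3,"dx":0,"dy":0,"dz":0,"ax":0,"ay":0,"az":0},
  {"claw":-0.3,"dx":0,"dy":0,"dz":0,"ax":0,"ay":0,"az":0},
  {"claw":-0.3,"dx":0,"dy":0,"dz":0,"ax":0,"ay":0,"az":0},
  {"claw":-0.3,"dx":0,"dy":0,"dz":0,"ax":0,"ay":0,"az":0},
  {"claw":-0.3,"dx":0,"dy":0,"dz":0,"ax":0,"ay":0,"az":0},
])

```text
time_s: 27.0
eef_pos: [0.5634, -0.0993, 0.0007]
orientation: [3.142, -0.0, 0.021]
contact_force: [-0.6, 0.7, -1.3]
finger_gap: 0.0305
```

```bash
python3 - <<'E'
from workcell import *
from meas import *
s=sense();a=read_camera("wrist");print(s["time_s"],s["eef_pos"],s["orientation"],s["contact_force"],s["moment"],s["finger_gap"])
cv2.imwrite("pics/w19.png",a)
E
```

```text
27.0 [ 0.5633866  -0.09929145  0.00072217] [ 3.14156182e+00 -2.66146876e-04  2.07764116e-02] [-0.55695107  0.74188635 -1.28741493] [0.01704826 0.00163289 0.02770284] 0.03049414263570067
```

View pics/w19.png

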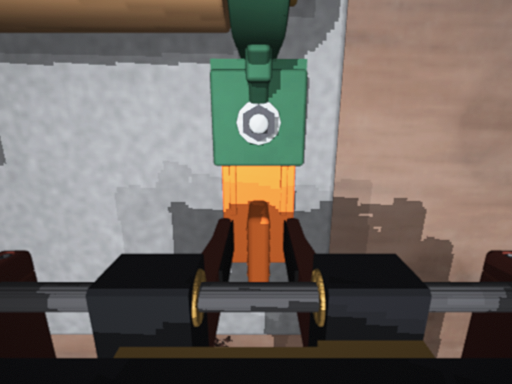

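Released; the packer lies under the right foot (visible from row 165 back, centred on the stud at col 259). Next I lift straight up slowly.

>>> arm_command([
  {"claw":-0.3,"dx":0,"dy":0,"dz":-4,"ax":0,"ay":0,"az":0},
  {"claw":-0.3,"dx":0,"dy":0,"dz":-8,"ax":0,"ay":0,"az":0},
  {"claw":-0.3,"dx":0,"dy":0,"dz":-12,"ax":0,"ay":0,"az":0},
  {"claw":-0.3,"dx":0,"dy":0,"dz":-15,"ax":0,"ay":0,"az":0},
  {"claw":-0.3,"dx":0,"dy":0,"dz":-20,"ax":0,"ay":0,"az":0},
  {"claw":-0.3,"dx":0,"dy":0,"dz":-20,"ax":0,"ay":0,"az":0},
  {"claw":-0.3,"dx":0,"dy":0,"dz":-20,"ax":0,"ay":0,"az":0},
  {"claw":-0.3,"dx":0,"dy":0,"dz":-20,"ax":0,"ay":0,"az":0},
])

```text
time_s: 27.72
eef_pos: [0.5634, -0.0993, 0.122]
orientation: [3.141, -0.001, 0.021]
contact_force: [0.6, 0.4, -0.5]
finger_gap: 0.0306
```

>>> arm_command([
  {"claw":-0.3,"dx":-20,"dy":0,"dz":-10,"ax":0,"ay":0,"az":0},
  {"claw":-0.3,"dx":-30,"dy":0,"dz":0,"ax":0,"ay":0,"az":0},
  {"claw":-0.3,"dx":-30,"dy":0,"dz":0,"ax":0,"ay":0,"az":0},
  {"claw":-0.3,"dx":-20,"dy":0,"dz":0,"ax":0,"ay":0,"az":0},
  {"claw":-0.3,"dx":0,"dy":0,"dz":0,"ax":0,"ay":0,"az":0},
  {"claw":-0.3,"dx":0,"dy":0,"dz":0,"ax":0,"ay":0,"az":0},
  {"claw":-0.3,"dx":0,"dy":0,"dz":0,"ax":0,"ay":0,"az":0},
])

```text
time_s: 28.3
eef_pos: [0.4651, -0.1017, 0.1308]
orientation: [3.141, -0.003, 0.021]
contact_force: [0.8, -0.3, 0.0]
finger_gap: 0.0305
```

```bash
python3 - <<'E'
from workcell import *
from meas import *
s=sense();a=read_camera("wrist");t=read_camera("side");print(s["time_s"],s["eef_pos"],s["orientation"],s["contact_force"])
cv2.imwrite("pics/w20.png",a);cv2.imwrite("pics/side20.png",t)
np.save("s20.npy",np.r_[s["eef_pos"],s["orientation"]])
Q=wcam(s,camera_params("wrist"))
# exposed plate: tail edge centre, cast on plate top z=.027
hsv=cv2.cvtColor(a,cv2.COLOR_BGR2HSV);m=cv2.inRange(hsv,(6,140,60),(32,255,255))
c=max(cv2.findContours(m,0,1)[0],key=cv2.contourArea);print(cv2.boundingRect(c))
E
```

```text
28.3 [ 0.46509839 -0.10168745  0.13083131] [ 3.14091019e+00 -2.90991489e-03  2.06475553e-02] [ 0.78562678 -0.29882422  0.03734929]
(235, 37, 47, 76)
```

View pics/w20.png

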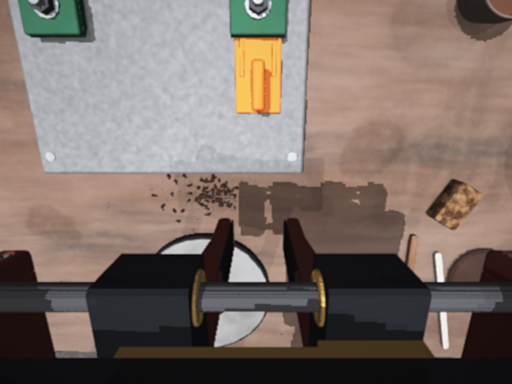

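View pics/side20.png

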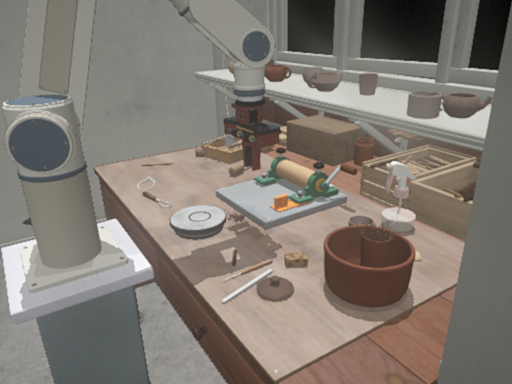

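```bash
python3 - <<'E'
from workcell import *
from meas import *
v=np.load("s20.npy");s={"eef_pos":v[:3],"orientation":v[3:]}
Q=wcam(s,camera_params("wrist"))
A=ray(Q,(258.5,113),.027)[0];B=ray(Q,(258.5,37),.031)[0];C=ray(Q,(258.5,4),.056)[0];print(A,B,(B-A)[0],(C-A)[0])
s=sense();print(s["time_s"],s["contact_force"],s["joint_vel"].round(3))
t=read_camera("top");d=cv2.absdiff(t,cv2.imread("pics/top0.png")).max(2)
for n,(x0,y0,x1,y1) in {"mallet":(135,130,175,195),"cup":(372,148,402,182),"cork":(380,232,402,260)}.items(): print(n,(d[y0:y1,x0:x1]>40).sum())
finish_job()
E
```

```text
[ 0.53737871 -0.10080785  0.027     ] [ 0.60705345 -0.09924204  0.031     ] 0.06967474894618797 0.08915052401381396
28.4 [-0.25785935  0.56499215 -0.69969593] [ 0.     0.009  0.007 -0.001  0.    -0.001]
mallet 0
cup 0
cork 294
the job is handed in; nothing more can be done
```

The packer is home round the right foot's stud. I let go of it, withdrew the arm and handed the job in at 28.4 s.

- **Grasp:** the first grip closed on nothing, because the fingertips end about 32 mm short of the reported TCP. I noticed from the zero finger opening and the side view, lowered the gripper further, and took the grip at 11.6 mm opening.
- **Left foot:** the packer jammed about 8–9 mm in. I pushed to a reading of about 5.4 N, short of the 12 N limit, then backed out.
- **Right foot:** it slid past that depth and past the stud without resistance. It stopped against the stud within 1 mm of the predicted point, at about 4 N.
- **Last checks:** about 69.7 mm of packer shows in front of the foot, against 69 mm expected when fully home. The arm was clear and touching nothing when I handed in.
- **Mallet, cup and cork block:** comparing the top camera before and after shows no change at the mallet or the cup. The cork block's patch did change (294 pixels). The arm never went near it, and it sits in the same spot in the side view before and after. I take the change to be the arm or its shadow, but I did not check that separately before handing in.

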